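# Load the sample changer, pin its belt tension wheel and set the guarded selector

### The job

Get the sample changer ready to run: first stand every capped amber sample jar upright in its own pocket of the turntable. Then tension the drive belt: put the red-headed locking pin into the brass guide bushing, wind the sprung tension wheel counter-clockwise by its crank handle and hold it there until the pin drops fully home through the wheel, and let go. Last, flip the controller's clear cover right back so that it stays open, turn the selector to the green RUN dot and close the cover again; leave the other things on the bench where they are.

Things in the scene. Friction and masses are not known exactly. Their poses are not given: they have to be found in the camera images.
- jar0_mid (a point): capped sample jar to be loaded: amber glass, paper label, white cap with a green dot; an upright cylinder 40 mm across and 52 mm tall, bottom-heavy, about 70 g. This point is its centre, 26 mm above its underside; z points up through the cap. 2 to 4 jars are present, standing at the start on the blue fabric mat, 160 x 180 x 3 mm, beside the changer, on the side away from the controller
- jar1_mid (a point): capped sample jar to be loaded: amber glass, paper label, white cap with a green dot; an upright cylinder 40 mm across and 52 mm tall, bottom-heavy, about 70 g. This point is its centre, 26 mm above its underside; z points up through the cap. 2 to 4 jars are present, standing at the start on the blue fabric mat, 160 x 180 x 3 mm, beside the changer, on the side away from the controller
- jar2_mid (a point): capped sample jar to be loaded: amber glass, paper label, white cap with a green dot; an upright cylinder 40 mm across and 52 mm tall, bottom-heavy, about 70 g. This point is its centre, 26 mm above its underside; z points up through the cap. 2 to 4 jars are present, standing at the start on the blue fabric mat, 160 x 180 x 3 mm, beside the changer, on the side away from the controller
- jar3_mid (a point): capped sample jar to be loaded: amber glass, paper label, white cap with a green dot; an upright cylinder 40 mm across and 52 mm tall, bottom-heavy, about 70 g. This point is its centre, 26 mm above its underside; z points up through the cap. 2 to 4 jars are present, standing at the start on the blue fabric mat, 160 x 180 x 3 mm, beside the changer, on the side away from the controller
- changer: sample changer, fixed: flat white and grey chassis, 200 mm deep (its x), 360 mm wide (its y), deck 55 mm above the bench; origin under its centre, front to its -x. It carries the turntable (grey disc 164 mm across, vertical axis 90 mm to its -y side) and the tension wheel (axis 105 mm to its +y side)
- pocket0 (a point): centre of the floor of one of the turntable's six identical jar pockets: blue rings 44 mm inside, 50 mm outside, 14 mm deep, 67 mm above the bench (floor), on a circle of 56 mm radius, 60 degrees apart. Any pocket will do for any jar, one jar each. The turntable is held by stiff friction but turns a little if pushed hard sideways
- pocket1 (a point): centre of the floor of one of the turntable's six identical jar pockets: blue rings 44 mm inside, 50 mm outside, 14 mm deep, 67 mm above the bench (floor), on a circle of 56 mm radius, 60 degrees apart. Any pocket will do for any jar, one jar each. The turntable is held by stiff friction but turns a little if pushed hard sideways
- pocket2 (a point): centre of the floor of one of the turntable's six identical jar pockets: blue rings 44 mm inside, 50 mm outside, 14 mm deep, 67 mm above the bench (floor), on a circle of 56 mm radius, 60 degrees apart. Any pocket will do for any jar, one jar each. The turntable is held by stiff friction but turns a little if pushed hard sideways
- pocket3 (a point): centre of the floor of one of the turntable's six identical jar pockets: blue rings 44 mm inside, 50 mm outside, 14 mm deep, 67 mm above the bench (floor), on a circle of 56 mm radius, 60 degrees apart. Any pocket will do for any jar, one jar each. The turntable is held by stiff friction but turns a little if pushed hard sideways
- pocket4 (a point): centre of the floor of one of the turntable's six identical jar pockets: blue rings 44 mm inside, 50 mm outside, 14 mm deep, 67 mm above the bench (floor), on a circle of 56 mm radius, 60 degrees apart. Any pocket will do for any jar, one jar each. The turntable is held by stiff friction but turns a little if pushed hard sideways
- pocket5 (a point): centre of the floor of one of the turntable's six identical jar pockets: blue rings 44 mm inside, 50 mm outside, 14 mm deep, 67 mm above the bench (floor), on a circle of 56 mm radius, 60 degrees apart. Any pocket will do for any jar, one jar each. The turntable is held by stiff friction but turns a little if pushed hard sideways
- wheel (a joint): angle of the tension wheel (rad): level grey metal disc, 132 mm across, 12 mm thick, top 77 mm above the bench. 0 is its rest stop; it grows counter-clockwise from above, stops at 1.35. A spring pulls it back to 0 (0.11 N m at 0, 0.41 at 1.05: 8 N at the handle). Its only hole (12 mm, 52 mm from the axis, red line beside it) is under the guide at 1.05. Pinned, it rests at 0.9 to 1.05
- wheel_axis (a point): point on the tension wheel's vertical axis, at the height of its upper face; turns with nothing
- handle (a point): grip point on the tension wheel's crank handle: a black upright post 17 mm thick standing on the wheel 50 mm from its axis, its top 147 mm and this point 127 mm above the bench. It moves with the wheel, and may turn in the grip
- guide (a point): centre of the mouth (top) of the brass guide bushing on a yellow bracket over the wheel's far rim: bore 10.6 mm, 25 mm outside, 20 mm tall, mouth 101 mm above the bench, vertical. A pin let into it stands on the wheel's top face, 24 mm below the mouth, head 18 mm proud; it drops by its weight when the wheel's hole comes slowly under it, until the head sits on the bushing
- pin_head (a point): centre of the red head (20 mm thick, 28 mm tall) of the locking pin; below it a steel shank 8 mm thick, 42 mm long, tip chamfered. z: tip to head; tip 56 mm below this point; 60 g. It starts upright in a white block 44 (x) x 70 (y) x 40 mm, head 17 mm clear of it. Home in the guide this point is 14 mm above the mouth, on the unturned wheel 32 mm
- controller: controller, fixed: white box 110 (x) x 120 (y) mm with a well in its top, 94 x 108 mm inside, floor 36 mm and rim 72 mm above the bench, under a clear flip cover; the selector knob is in the middle of the well. Origin under its centre; its front looks to its -x
- flap (a joint): opening angle (rad) of the clear, red-edged flip cover over the controller's well: 0 closed, flat on the rim; it swings up and over to the far side (+x), open stop at 2.3. It falls shut below about 1.55, falls open and stays beyond about 1.65. Hinge axis along the controller's y, 55 mm to the +x side of its middle, 72.5 mm above the bench. 110 g, damped
- tab (a point): centre of the red finger tab of the flip cover, a round bar 18 mm thick and 24 mm long, parallel to the hinge and 132 mm from it, 22 mm in front of the closed cover's edge. Pinched by its two ends (along the hinge direction) it turns freely in the grip; it moves with the cover
- selector (a joint): angle of the selector knob (rad), growing clockwise seen from above; 1.2 is RUN (pointer at the green dot on the floor of the well), 0 is off (red dot). It stays where it is left (friction 0.04 N m); stops at -0.1 and 1.6
- knob_mid (a point): point on the selector's vertical axis, 58 mm above the bench, 22 mm above the well's floor, a good height to grip: above a low skirt 46 mm across stands a black bar 44 mm long, 14 mm wide, top 68 mm above the bench, a white line at its pointer end. At selector value q the pointer's direction is the angle pi + 0.6 - q in the controller's frame, counter-clockwise from its x
- ref_bottle: bystander: green glass reference jar with blue cap, 42 mm across, 85 mm tall; origin under its centre
- screwdriver: bystander: yellow-handled screwdriver lying on the bench, 170 mm long; origin under its middle
- marker: bystander: blue marker pen lying on the bench, 130 mm long, 14 mm thick; origin under its middle
Not all that is in view belongs to the job. What is shaped like the part that bears jar1_mid but black or turquoise is not meant.

How it is judged:
By the outcome, as a careful person would: the job done as asked, in the order asked, and still so for the second after the job is handed in, with the robot touching nothing.
Of jar0, jar1, jar2, jar3 only 2 to 4 are there at a start; the rules pass over those that are not, and their reading is None.
At some moment in a run one of jar0, jar1, jar2, jar3 may be knocked a few centimetres aside while the robot is not near it.
It also fails if it takes over 210 s, if anything falls off the work surface, if the arm or the gripper's body presses on something with over 40 N, if the wrist force passes 120 N, or if a joint passes its speed limit or range.

### The arm

A 6-joint arm with a two-finger parallel gripper is mounted at the origin on the work surface. World frame = base frame: x ahead of the robot, y to its left, z up, the work surface at z = 0. Lengths are in mm, angles in rad, forces in N, time in s.
With the tool pointing down it reaches from about 350 to 875 mm from the base axis. Payload 4.2 kg.
Tool frame: the origin (TCP) lies at the very end of the fingers, on their centre line; the grasp point (between the pads) lies 19 mm behind it; z points along the fingers, y is the line along which they close (so a half turn about z gives the same grasp; the last joint's range is limited). The gripper opens to 85 mm and grips with 20 to 120 N. Pads are 22 mm wide; open, the fingers measure 114 mm over their backs; the gripper's body (76 mm by 85 mm) begins 54 mm behind the grasp point. The pads swing forward as they close: fully open they stand 13 mm farther back than shut.
Start: joints at [1.509, 0.385, 0.008, 0, -1.194, -0.259], TCP at [197.046, 593.104, 231.312] pointing down, gripper open.
Joint ranges: [-3.14, 3.14], [-1.21, 2.06], [-1.07, 1.41], [-3.16, 2.05], [-2.99, -0.16], [-3.1, 3.1]. Speed limits (rad/s): [2.79, 2.79, 3.14, 3.14, 3.14, 3.14].

### API

Orientations are given as a unit quaternion [x, y, z, w].
In Python, from bench import arm gives the robot as it stands.
- The arm moves only by the tool servo_tool, never from a script. Its argument "rows" is a list that holds one entry, the list of rows, each a list of 7 numbers: the finger opening in mm, from 0 to 85.4, then the shift along the tool's x, y, z in mm, then the turn, a rotation vector about the tool's x, y, z in rad. A call has 1 to 10 rows; each row is the pose to reach, as a shift and turn from the pose commanded when the call began, along the tool's axes at that moment; what a row does not reach only later rows make up. A row lasts 1/8 s, in which the tool goes at most 62.5 mm and 10.7 degrees, less where a joint would pass 70% of its speed; a pose out of reach is approached as far as the arm can. A call with a gripper value outside its range is refused whole. The fingers move at their own pace and stop on an object; the grip force is fixed at half the most. Time passes only in rows, so rows that repeat a pose let the fingers close. It gives the time, the measured TCP pose, the force, the opening and the grip force at its end, in the units of the state.
- arm.read_state(): the state, without advancing time (a new reading comes with each control period).
- arm.get_image(name): name is "scene" or "top" or "wrist"; returns the picture (420x560x3 uint8, red, green, blue); there is no depth.
- arm.camera_params(name): a dict with "intrinsics" (3x3 intrinsics, pixels), "R" (3x3) and "t" (3): a world point X has camera coordinates R X + t. Camera axes: x right, y down, z forward; pixel columns grow to the right and rows downward; lengths in mm; the calibration is good to about 2 mm. The wrist camera is an equidistant fisheye: a pixel r from the principal point sees the ray r / f radians off the axis. A picture is of the moment at which its call begins: read the wrist's pose just before it. camera_params takes no time and is no camera call; for the wrist camera it gives the pose at the moment of the call.
- arm.job_done(): hands the job in; it is judged then, once.
The state is a dict: "clock": time; "joints": joint angles; "joint_vel": joint speeds; "joint_efforts": joint torques, N m; "position": TCP position; "ee_rot": TCP orientation; "contact_force": force on the tool from outside, world axes, zero at the start; "wrist_torque": the same for the moment, N m; "gripper_width": finger opening in mm; "grasp_force": force on a finger pad.
Only numpy, scipy, OpenCV 4.12 (cv2) and the standard library are available. Lean on these libraries where they do the work, as an engineer would, in place of code of your own. Each camera call takes 0.05 s, during which the arm holds its last target. There are 200 camera calls.

## Working session

There is one attempt and no reset: what is moved stays moved. The work goes in short steps, Python scripts to look and compute and a tool call to move; the robot and the scene stay as the last step left them, time stands still between calls to the robot, and variables do not carry over. Pictures are saved under pics/ and viewed, at most 14 in all, crops included, and the job is handed in when it is done.

Besides the shell and the picture viewer there is one more tool, called after ">>>" as name([rows], argument=value, ...), one row to a line, values as JSON. servo_tool: Moves the arm, as the interface text tells. Its arguments: {"type":"object","properties":{"rows":{"type":"array"}},"required":["rows"]}

```bash
mkdir -p pics; ls
cat > h.py <<'E'
import numpy as np, cv2
from bench import arm
from scipy.spatial.transform import Rotation as R
def save(n,img): cv2.imwrite(f'pics/{n}.png',img[:,:,::-1])
def ray(p,u,v,wrist=False):
    K=np.array(p['intrinsics']);Rm=np.array(p['R']);t=np.array(p['t'])
    x=(u-K[0,2])/K[0,0];y=(v-K[1,2])/K[1,1]
    if wrist:
        r=np.hypot(x,y);d=np.array([x*np.sin(r)/max(r,1e-9),y*np.sin(r)/max(r,1e-9),np.cos(r)])
    else: d=np.array([x,y,1.])
    return -Rm.T@t, Rm.T@d
def onz(p,u,v,z,wrist=False):
    o,d=ray(p,u,v,wrist); return o+d*(z-o[2])/d[2]
def proj(p,X,wrist=False):
    K=np.array(p['intrinsics']);c=np.array(p['R'])@np.array(X,float)+np.array(p['t'])
    if wrist:
        r=np.hypot(c[0],c[1]);th=np.arctan2(r,c[2]);x,y=c[0]/r*th,c[1]/r*th
    else: x,y=c[0]/c[2],c[1]/c[2]
    return K[0,0]*x+K[0,2],K[1,1]*y+K[1,2]
E
python3 - <<'E'
from h import *
for n in('scene','top'):
    save(n+'0',arm.get_image(n)); p=arm.camera_params(n); print(n,np.round(p['intrinsics'],1).tolist(),np.round(-np.array(p['R']).T@p['t']).tolist())
s=arm.read_state();print(s)
E
```

```text
pics
scene [[387.0, 0.0, 280.2], [0.0, 387.0, 207.1], [0.0, 0.0, 1.0]] [1009.0, -576.0, 857.0]
top [[398.9, 0.0, 276.1], [0.0, 398.9, 211.5], [0.0, 0.0, 1.0]] [463.0, -23.0, 1094.0]
{'clock': 0.1, 'joints': array([ 1.50859616e+00,  3.85459830e-01,  6.73356036e-03, -4.22172669e-04,
       -1.19398711e+00, -2.58579690e-01]), 'joint_vel': array([ 1.99345693e-03, -4.19706060e-04,  7.86051771e-04,  2.95497030e-03,
       -2.35457367e-04, -3.59985341e-05]), 'joint_efforts': array([-9.18336918e-04, -3.93322742e+01,  1.88928294e+01,  4.19789806e+00,
       -2.62334732e-03,  2.60027285e-06]), 'position': array([196.90086269, 592.61477468, 230.33351904]), 'ee_rot': array([ 9.87152176e-01, -1.59779923e-01, -1.01291378e-04,  9.73143046e-04]), 'contact_force': array([-0.21072092, -0.14941359,  0.08586072]), 'wrist_torque': array([-0.01038794, -0.0279145 , -0.03258074]), 'grasp_force': 0.0, 'gripper_width': 85.46452288131977}
```

View pics/scene0.png

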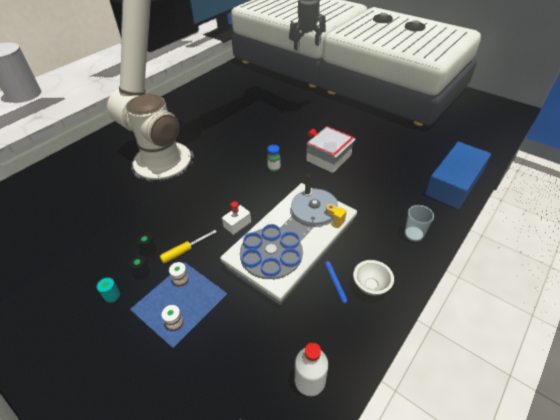

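View pics/top0.png

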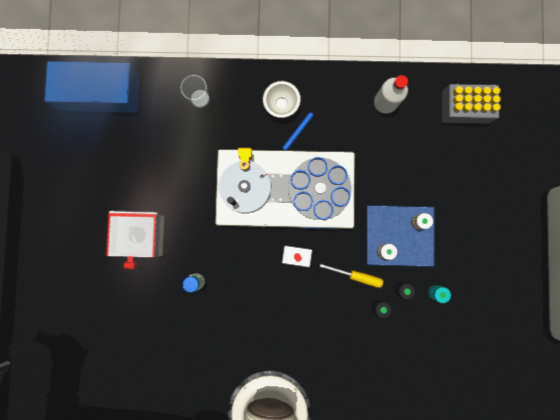

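Scene: white-capped jars in the top view at (389,252) and (425,221). Look-alikes are the black caps at (407,291) and (383,310) and the turquoise one at (440,294). The pin is at (297,257), the guide at (244,162), the handle at (232,202), the controller at (132,234) and the tab at (129,263). I choose the two white caps on the mat, and check them in a close crop.

Run:
```python
from h import *
img=arm.get_image('top'); p=arm.camera_params('top'); np.save('top.npy',img)
hsv=cv2.cvtColor(img,cv2.COLOR_RGB2HSV)
def blobs(name,lo,hi,z,roi,amin=8):
    x0,y0,x1,y1=roi; m=cv2.inRange(hsv,lo,hi); k=np.zeros_like(m);k[y0:y1,x0:x1]=m[y0:y1,x0:x1]
    n,l,st,c=cv2.connectedComponentsWithStats(k)
    for i in range(1,n):
        if st[i,4]>=amin: print(name,c[i].round(1),st[i].tolist(),onz(p,*c[i],z)[:2].round(1))
    return k
blobs('green',(50,80,40),(85,255,255),55,(360,200,440,320),4)
k=blobs('cap',(0,0,150),(180,70,255),55,(360,200,440,270))
blobs('pinhead',(0,120,90),(8,255,255),57+10,(280,240,315,270))
blobs('block',(0,0,150),(180,60,255),40,(275,240,320,270))
blobs('tab',(0,120,60),(8,255,255),72,(115,255,140,275))
blobs('yellow',(18,120,90),(35,255,255),100,(230,140,260,175))
deck=blobs('deck',(0,0,170),(180,40,255),55,(205,140,365,235),200)
cs=max(cv2.findContours(deck,0,2)[0],key=cv2.contourArea)
b=cv2.boxPoints(cv2.minAreaRect(cs)); print('deckbox',[onz(p,*q,55)[:2].round(1).tolist() for q in b])
blue=cv2.inRange(hsv,(105,120,50),(125,255,255)); 
cs,_=cv2.findContours(blue[140:235,280:360],1,2)
P=[]
for c in cs:
    (u,v),r=cv2.minEnclosingCircle(c)
    if r>7: print('ring',round(u+280,1),round(v+140,1),round(r,1),onz(p,u+280,v+140,81)[:2].round(1))
a=cv2.resize(img[200:275,360:450],None,fx=4,fy=4,interpolation=2)
b=cv2.resize(img[135:235,205:305],None,fx=4,fy=4,interpolation=2)
c=cv2.resize(img[200:275,95:170],None,fx=4,fy=4,interpolation=2)
W=np.zeros((600,760,3),np.uint8);W[:300,:360]=a;W[:400,360:]=b;W[300:,:300]=c
save('crop',W)
```

```text
green [424.5 220.6] [422, 218, 6, 6, 21] [ 517.6 -391.3]
green [388.8 251.3] [387, 249, 5, 6, 22] [ 435.9 -299.9]
green [406.9 291.2] [404, 288, 7, 8, 44] [ 335.2 -346.8]
green [383.3 309.8] [380, 306, 8, 8, 46] [ 286.4 -287. ]
cap [424.5 220.5] [417, 213, 16, 16, 186] [ 517.9 -391.3]
cap [388.7 251.3] [381, 244, 17, 16, 183] [ 435.8 -299.6]
pinhead [297.2 257. ] [294, 254, 7, 7, 40] [415.4 -63.3]
block [296.5 255.8] [282, 246, 30, 21, 424] [417.2 -62.4]
tab [129.2 263. ] [123, 256, 13, 13, 120] [388.2 366.1]
yellow [244.5 156.5] [237, 148, 15, 22, 231] [665.3  76.7]
deck [277.6 189.2] [216, 150, 138, 78, 7563] [590.1  -8.4]
deckbox [[493.2, 151.3], [691.9, 154.7], [693.2, -207.7], [495.5, -206.6]]
ring 322.5 213.0 8.6 [ 528.8 -124.3]
ring 323.0 208.5 9.3 [ 540.3 -125.4]
ring 339.5 197.5 9.2 [ 569.5 -166.8]
ring 340.5 195.0 9.0 [ 575.9 -169.2]
ring 300.0 180.5 9.1 [610.6 -65.3]
ring 302.5 174.0 7.2 [627.5 -71.3]
ring 337.4 174.4 9.5 [ 628.7 -160.3]
ring 317.4 166.0 9.6 [ 649.  -109.1]
ring 288.0 144.5 7.5 [703.1 -32.3]
```

View pics/crop.png

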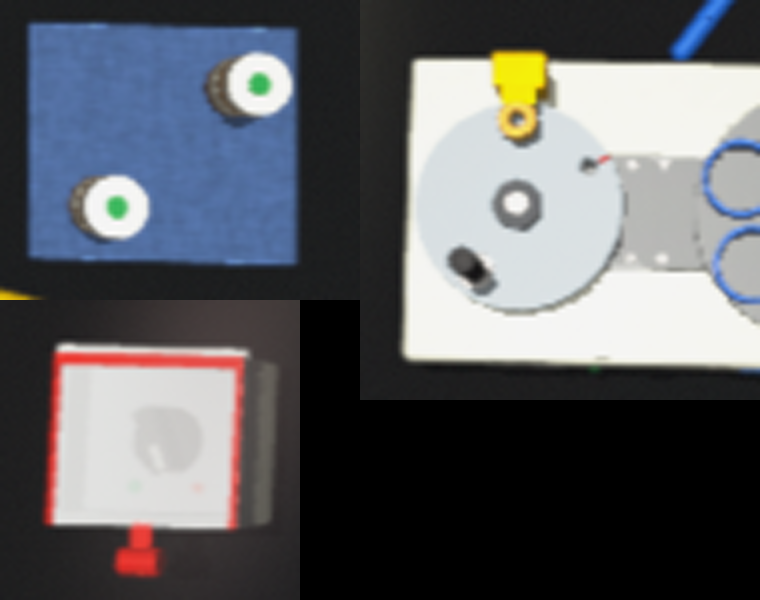

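The crop confirms two white caps with green dots on the mat, the cover closed with its tab at about (129,263), the handle top at about (230,200) and the guide mouth at about (244,165). Moving over the turntable.

>>> servo_tool([
  [[85,150,140,-60,0,0,-0.1],[85,300,280,-100,0,0,-0.321],[85,562,543,-100,0,0,-0.321],[85,562,543,-100,0,0,-0.321],[85,562,543,-100,0,0,-0.321],[85,562,543,-100,0,0,-0.321],[85,562,543,-100,0,0,-0.321],[85,562,543,-100,0,0,-0.321],[85,562,543,-100,0,0,-0.321],[85,562,543,-100,0,0,-0.321]],
])

```text
clock: 1.4
position: [484.4, 43.6, 314.7]
ee_rot: [1.0, 0.0, 0.0, -0.0]
contact_force: [1.1, 0.8, -0.3]
gripper_width: 85.0
grasp_force: 0.0
```

Run:
```python
from h import *
s=arm.read_state();print(s['clock'],s['position'].round(1),R.from_quat(s['ee_rot']).as_matrix().round(3).tolist(),s['joints'].round(2))
p=arm.camera_params('wrist');print(np.round(p['intrinsics'],1).tolist(),np.array(p['R']).round(2).tolist(),(-np.array(p['R']).T@p['t']).round())
```

```text
1.4 [484.4  43.6 314.7] [[1.0, 0.0, 0.0], [0.0, -1.0, 0.0], [0.0, -0.0, -1.0]] [ 0.42  0.09 -0.17 -0.   -1.31  1.15]
[[325.2, 0.0, 277.9], [0.0, 325.2, 202.1], [0.0, 0.0, 1.0]] [[-0.0, -1.0, -0.0], [-0.96, -0.0, 0.29], [-0.29, 0.0, -0.96]] [556.  44. 458.]
```

Run:
```python
from h import *
import pickle
p=arm.camera_params('wrist'); im=arm.get_image('wrist'); pickle.dump((p,im),open('w1.pkl','wb')); save('w1',im)
```

```text
(no output)
```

View pics/w1.png

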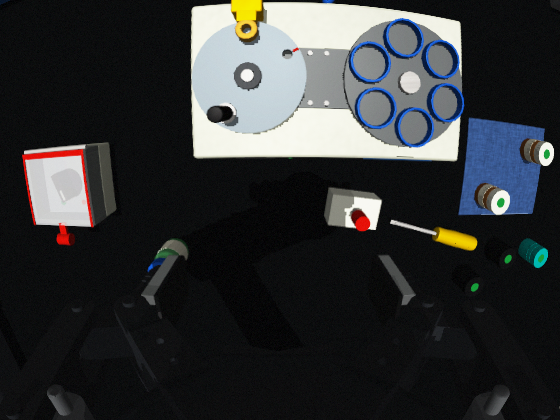

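>>> servo_tool([
  [[85,30,62,0,0,0,0],[85,40,124,0,0,0,0],[85,40,164,0,0,0,0],[85,40,164,0,0,0,0],[85,40,164,0,0,0,0],[85,40,164,0,0,0,0]],
])

```text
clock: 2.2
position: [523.9, -117.4, 314.5]
ee_rot: [1.0, 0.001, 0.0, -0.0]
contact_force: [0.8, 0.4, -0.1]
gripper_width: 84.5
grasp_force: 0.0
```

Run:
```python
from h import *
import pickle
p=arm.camera_params('wrist'); im=arm.get_image('wrist'); pickle.dump((p,im),open('w2.pkl','wb')); save('w2',im)
print(arm.read_state()['position'].round(1))
```

```text
[ 524.  -117.3  314.6]
```

View pics/w2.png

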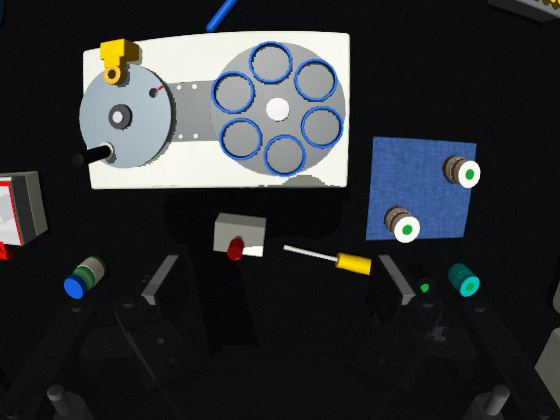

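Picture w1 shows the wheel, with the guide at (246,30), the handle top at (215,114) and the hole at (287,53). Picture w2 shows six empty rings around (278,109), jars at (408,230) and (468,174), and the pin head at (236,248).

```bash
cat > m.py <<'E'
from h import *
import pickle
def comps(im,lo,hi,roi,amin=6):
    h=cv2.cvtColor(im,cv2.COLOR_RGB2HSV);x0,y0,x1,y1=roi
    m=cv2.inRange(h,lo,hi);k=np.zeros_like(m);k[y0:y1,x0:x1]=m[y0:y1,x0:x1]
    n,l,st,c=cv2.connectedComponentsWithStats(k)
    return [(c[i],st[i]) for i in range(1,n) if st[i,4]>=amin],k
def rings(p,im,roi):
    _,k=comps(im,(100,110,40),(130,255,255),roi)
    cs,h=cv2.findContours(k,cv2.RETR_CCOMP,cv2.CHAIN_APPROX_NONE); out=[]
    for c,hh in zip(cs,h[0]):
        if hh[3]>=0 and len(c)>30:
            P=np.array([onz(p,q[0][0],q[0][1],81,True)[:2] for q in c])
            A=np.c_[2*P,np.ones(len(P))];s=np.linalg.lstsq(A,(P**2).sum(1),rcond=None)[0]
            r=np.sqrt(s[2]+s[0]**2+s[1]**2)
            if 18<r<28: out.append([s[0],s[1],r])
    return np.array(out)
E
python3 - <<'E'
from m import *
for n,roi in(('w1',(340,10,470,150)),('w2',(205,35,350,180))):
    p,im=pickle.load(open(n+'.pkl','rb'))
    r=rings(p,im,roi);print(n,r.round(1).tolist(),r.mean(0).round(1))
    c=r[:,:2].mean(0);a=np.arctan2(r[:,1]-c[1],r[:,0]-c[0]);print('rad',np.hypot(*(r[:,:2]-c).T).round(1),'ang mod60',(np.degrees(a)%60).round(1))
    for q,s in comps(im,(50,90,50),(85,255,255),(370,130,560,260))[0]: print('green',q.round(1),s[4],onz(p,*q,55,True)[:2].round(1))
    for nm,lo,hi,roi2,z in(('pin',(0,130,60),(8,255,255),(200,200,400,265),97-40+17),('yel',(15,120,80),(35,255,255),(70,0,300,90),101)):
        for q,s in comps(im,lo,hi,roi2)[0]: print(nm,q.round(1),s.tolist(),onz(p,*q,z,True)[:2].round(1))
p,im=pickle.load(open('w1.pkl','rb'));P2,_=pickle.load(open('w2.pkl','rb'))
print('guide w1',onz(p,246,30,101,True),'w2',onz(P2,112.5,74,101,True),'hub',onz(p,247,75,84,True),onz(P2,121,117,84,True),'hole',onz(p,287,54,77,True),onz(P2,152.5,93,77,True),'handle',onz(p,215.5,114,147,True),onz(P2,78,159,147,True))
W=np.zeros((600,800,3),np.uint8)
for i,(n,(u,v)) in enumerate((('w1',(246,50)),('w2',(110,74)),('w1',(222,105)),('w2',(95,150)),('w1',(360,213)),('w2',(240,240)))):
    im=pickle.load(open(n+'.pkl','rb'))[1]; u0,v0=u-33,max(v-37,0)
    c=cv2.resize(im[v0:v0+75,u0:u0+66],None,fx=4,fy=4,interpolation=2); W[(i%2)*300:(i%2)*300+300,(i//2)*265:(i//2)*265+264]=c;print(i,u0,v0)
save('crop2',W)
E
```

```text
w1 [[560.0, -70.3, 20.7], [539.8, -121.5, 20.1], [574.1, -164.5, 19.6], [628.4, -156.5, 19.6], [614.3, -62.1, 20.7], [648.6, -105.1, 20.1]] [ 594.2 -113.3   20.2]
rad [55.  55.  55.  55.1 55.  55. ] ang mod60 [8.5 8.5 8.6 8.4 8.6 8.6]
green [546.4 153.8] 43 [ 518.1 -390.4]
green [500.3 202.2] 52 [ 436.2 -298.4]
green [508.  257.3] 32 [ 339.3 -343.7]
green [541. 257.] 28 [ 332.4 -433.6]
pin [360.2 220.5] [351, 210, 19, 22, 283] [417.3 -61.3]
yel [245.8  15.6] [231, 0, 32, 39, 846] [661.3  78.9]
w2 [[540.7, -124.4, 21.5], [560.8, -73.3, 21.4], [574.8, -167.1, 21.4], [614.9, -65.1, 21.4], [629.2, -159.1, 21.4], [649.2, -108.1, 21.4]] [ 594.9 -116.2   21.4]
rad [54.9 54.8 54.8 54.8 54.9 54.9] ang mod60 [8.6 8.5 8.4 8.6 8.6 8.5]
green [469.3 174. ] 69 [ 518.1 -390. ]
green [407.  229.5] 75 [ 436.1 -298.3]
pin [235.2 249. ] [227, 238, 17, 23, 276] [417.7 -61.4]
yel [112.   57.9] [100, 38, 26, 47, 793] [666.1  78.2]
yel [133.5  43. ] [131, 42, 6, 3, 6] [680.3  49.4]
yel [128.1  61.3] [126, 60, 6, 4, 7] [659.   56.2]
guide w1 [644.27157498  78.60525062 101.        ] w2 [646.30294503  77.49572915 101.        ] hub [594.85278086  79.05397121  84.        ] [593.49883906  76.24537174  84.        ] hole [620.2220301   33.68775291  77.        ] [619.83398122  34.81973767  77.        ] handle [551.6458816  103.73766114 147.        ] [552.64433279 103.79388102 147.        ]
0 213 13
1 77 37
2 189 68
3 62 113
4 327 176
5 207 203
```

View pics/crop2.png

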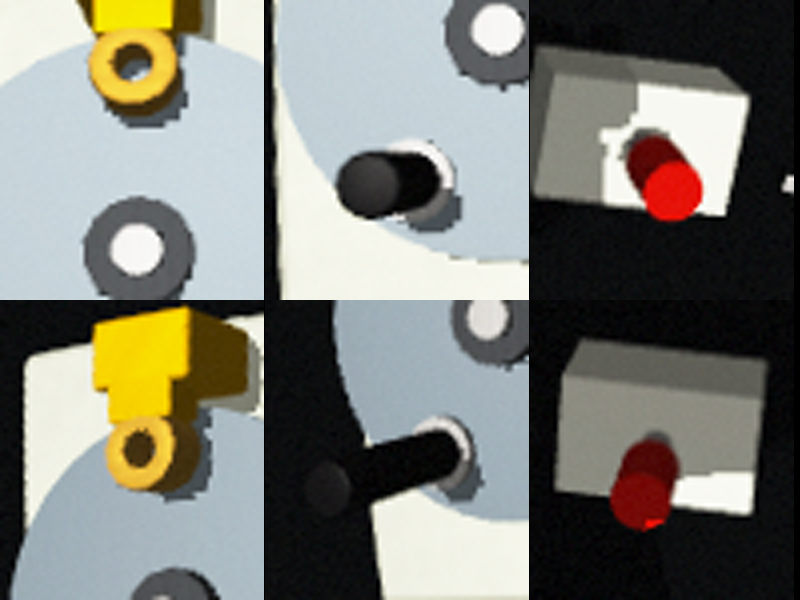

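>>> servo_tool([
  [[85,-40,60,0,0,0,0],[85,-88,120,30,0,0,0],[85,-88,182,100,0,0,0],[85,-88,182,150,0,0,0],[85,-88,182,190,0,0,0],[85,-88,182,190,0,0,0],[85,-88,182,190,0,0,0]],
])

```text
clock: 3.12
position: [437.4, -300.3, 125.7]
ee_rot: [1.0, 0.001, 0.001, 0.001]
contact_force: [0.5, -0.7, 0.8]
gripper_width: 84.8
grasp_force: 0.0
```

```bash
cat > jar.py <<'E'
from m import *
import sys
p=arm.camera_params('wrist'); im=arm.get_image('wrist'); s=arm.read_state();print(s['clock'],s['position'].round(1),s['contact_force'].round(1))
z=float(sys.argv[1]) if len(sys.argv)>1 else 55
pickle.dump((p,im),open('wl.pkl','wb'))
for q,st in comps(im,(50,90,40),(85,255,255),(0,0,560,420))[0]:
    X=onz(p,*q,z,True); print('green',q.round(1),st[4],X[:2].round(1),'rel',(X-s['position'])[:2].round(1))
if len(sys.argv)>2: save(sys.argv[2],im)
E
python3 jar.py 55 w3
```

```text
3.175 [ 438.1 -300.5  126.8] [0.9 0.2 0.6]
green [409.6 100.6] 359 [ 518.2 -390.1] rel [ 80.1 -89.6]
green [275.3 215. ] 374 [ 436.3 -298.3] rel [-1.8  2.2]
green [332.5 327. ] 246 [ 337.5 -345.6] rel [-100.6  -45.1]
```

View pics/w3.png

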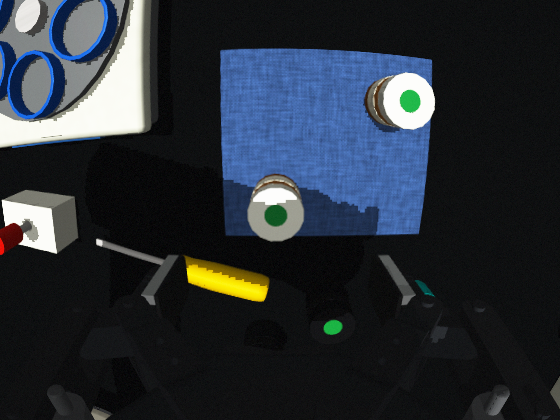

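The view shows the jar cap at (275,215) between the open fingers, with nothing in the way. Descending to grip.

>>> servo_tool([
  [[85,-2,-2,50,0,0,0],[85,-2,-2,90,0,0,0],[85,-2,-2,105,0,0,0],[85,-2,-2,105,0,0,0],[30,-2,-2,105,0,0,0],[30,-2,-2,105,0,0,0],[30,-2,-2,105,0,0,0],[30,-2,-2,105,0,0,0],[30,-2,-2,105,0,0,0],[30,-2,-2,105,0,0,0]],
])

```text
clock: 4.42
position: [435.0, -298.8, 20.9]
ee_rot: [1.0, 0.0, 0.001, 0.001]
contact_force: [-0.3, 1.7, 6.7]
gripper_width: 38.8
grasp_force: 60.1
```

>>> servo_tool([
  [[30,0,0,-60,0,0,0],[30,10,-20,-110,0,0,0],[30,40,-70,-110,0,0,0],[30,70,-115,-110,0,0,0],[30,90,-155,-110,0,0,0],[30,104,-174,-110,0,0,0],[30,104,-174,-110,0,0,0],[30,104,-174,-110,0,0,0],[30,104,-174,-110,0,0,0]],
])

```text
clock: 5.55
position: [537.3, -125.5, 129.4]
ee_rot: [1.0, -0.001, -0.0, 0.0]
contact_force: [0.2, 0.9, -0.1]
gripper_width: 38.6
grasp_force: 60.6
```

```bash
python3 jar.py 163 w4
python3 - <<'E'
from m import *
p,im=pickle.load(open('wl.pkl','rb'))
r=rings(p,im,(0,0,560,420));print(r.round(1).tolist())
print('cam',(-np.array(p['R']).T@p['t']).round(1), proj(p,[539.1,-124.8,81],True))
E
```

```text
5.6 [ 537.4 -125.4  129.4] [-0.1 -1.3 -1.7]
green [552.9 227.9] 115 [ 563.4 -259. ] rel [  26.  -133.5]
green [277.9 294.6] 1067 [ 538.4 -125.3] rel [1.1 0.2]
green [ 35.1 325.9] 68 [505.8   8.4] rel [-31.6 133.8]
green [ 19.4 352.1] 522 [479.   36.7] rel [-58.4 162.1]
green [525.4 364. ] 52 [ 470.1 -280.8] rel [ -67.2 -155.4]
[[562.1, -74.7, 19.9], [576.0, -166.4, 20.2], [615.2, -66.8, 20.1], [628.8, -158.4, 20.5], [648.4, -108.8, 20.5]]
cam [ 609.5 -125.5  272.7] (np.float64(277.2777625425439), np.float64(222.04326486525446))
```

View pics/w4.png

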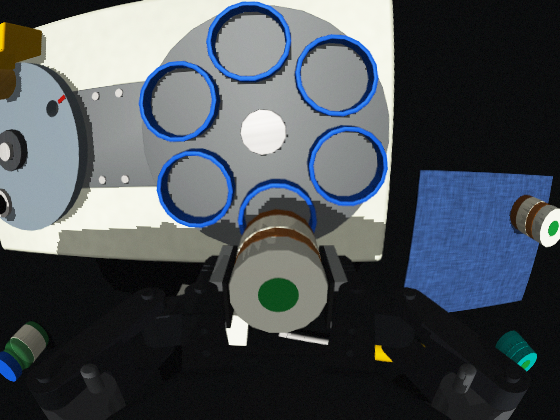

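The jar is held upright over the pocket ring (cap dot at (278,295), ring at about (277,215)). The correction is about 1 mm; lowering.

>>> servo_tool([
  [[30,1,-1,15,0,0,0],[30,1,-1,28,0,0,0],[30,1,-1,34,0,0,0],[30,1,-1,39,0,0,0],[30,1,-1,43,0,0,0],[30,1,-1,43,0,0,0]],
])

```text
clock: 6.35
position: [538.9, -123.4, 86.3]
ee_rot: [1.0, 0.0, -0.0, 0.0]
contact_force: [0.4, 0.0, -0.6]
gripper_width: 38.7
grasp_force: 60.6
```

>>> servo_tool([
  [[55,0,0,1,0,0,0],[55,0,0,1,0,0,0],[60,0,0,-1,0,0,0],[60,0,0,-40,0,0,0],[70,0,0,-85,0,0,0],[85,-10,60,-85,0,0,0],[85,-21,120,-85,0,0,0],[85,-21,180,-70,0,0,0],[85,-21,240,-50,0,0,0],[85,-21,266,-40,0,0,0]],
])

```text
clock: 7.6
position: [517.0, -392.2, 125.1]
ee_rot: [1.0, -0.001, -0.001, -0.0]
contact_force: [0.3, 0.1, -0.3]
gripper_width: 85.1
grasp_force: 0.0
```

```bash
python3 jar.py 55
```

```text
7.65 [ 516.5 -393.8  123.7] [ 1.6 -1.9 -0.8]
green [275.1 212. ] 372 [ 518.2 -389.9] rel [1.7 3.9]
```

>>> servo_tool([
  [[85,0,0,30,0,0,0],[85,0,0,70,0,0,0],[85,0,0,95,0,0,0],[85,0,0,105,0,0,0],[30,0,0,105,0,0,0],[30,0,0,105,0,0,0],[30,0,0,105,0,0,0],[30,0,0,105,0,0,0],[30,0,0,105,0,0,0],[30,0,0,105,0,0,0]],
])

```text
clock: 8.9
position: [519.2, -390.0, 23.3]
ee_rot: [1.0, 0.0, 0.001, 0.001]
contact_force: [0.2, 1.3, 5.6]
gripper_width: 38.7
grasp_force: 60.6
```

>>> servo_tool([
  [[30,0,0,-60,0,0,0],[30,20,-20,-108,0,0,0],[30,50,-65,-108,0,0,0],[30,75,-115,-108,0,0,0],[30,100,-170,-108,0,0,0],[30,112,-220,-108,0,0,0],[30,112,-230,-108,0,0,0],[30,112,-230,-108,0,0,0],[30,112,-230,-108,0,0,0],[30,112,-230,-108,0,0,0]],
])

```text
clock: 10.15
position: [629.5, -160.8, 129.4]
ee_rot: [1.0, -0.001, -0.0, -0.0]
contact_force: [-0.4, -0.6, -0.8]
gripper_width: 38.6
grasp_force: 60.7
```

```bash
python3 jar.py 163
python3 - <<'E'
from m import *
p,im=pickle.load(open('wl.pkl','rb'))
print((-np.array(p['R']).T@p['t']).round(1));print(rings(p,im,(0,0,560,420)).round(1).tolist())
E
```

```text
10.2 [ 629.6 -160.7  129.4] [ 0.2 -0.1 -1.3]
green [277.9 296.2] 1013 [ 629.9 -160.6] rel [0.3 0.1]
green [ 32.8 367. ] 6 [560.4  -5.4] rel [-69.3 155.3]
green [ 25.6 394.1] 299 [523.6  23.1] rel [-106.   183.9]
[ 701.7 -160.9  272.7]
[[618.8, -67.6, 18.6], [652.5, -110.2, 19.9]]
```

>>> servo_tool([
  [[30,0,-0.5,15,0,0,0],[30,0,-0.5,25,0,0,0],[30,0,-0.5,31,0,0,0],[30,0,-0.5,36,0,0,0],[30,0,-0.5,41,0,0,0],[30,0,-0.5,41,0,0,0]],
])

```text
clock: 10.95
position: [629.8, -158.9, 88.1]
ee_rot: [1.0, 0.0, -0.0, -0.0]
contact_force: [-0.3, -0.2, -1.4]
gripper_width: 38.8
grasp_force: 60.7
```

>>> servo_tool([
  [[55,0,0,1,0,0,0],[55,0,0,1,0,0,0],[60,0,0,-1,0,0,0],[60,0,0,-45,0,0,0],[60,0,0,-95,0,0,0],[50,-50,-40,-95,0,0,0],[50,-100,-80,-95,0,0,0],[50,-150,-97,-95,0,0,0],[50,-200,-97,-75,0,0,0],[50,-213,-97,-50,0,0,0]],
])

```text
clock: 12.2
position: [414.6, -61.8, 139.1]
ee_rot: [1.0, 0.001, 0.001, -0.0]
contact_force: [0.3, 0.1, -0.0]
gripper_width: 50.4
grasp_force: 0.0
```

```bash
cat > pin.py <<'E'
from m import *
import sys
p=arm.camera_params('wrist'); im=arm.get_image('wrist'); s=arm.read_state();print(s['clock'],s['position'].round(1),s['contact_force'].round(1),s['gripper_width'])
pickle.dump((p,im),open('wl.pkl','wb')); save(sys.argv[1],im)
for q,st in comps(im,(0,120,30),(8,255,255),(0,0,560,420),30)[0]: print(q.round(1),st.tolist(),onz(p,*q,float(sys.argv[2]),True)[:2].round(1))
E
python3 pin.py w5 80
python3 - <<'E'
from h import *
save('t5',cv2.resize(arm.get_image('top')[140:270,200:400],None,fx=4,fy=4,interpolation=2))
E
```

```text
12.25 [411.6 -62.2 135.9] [-3.3 -0.3 -2.8] 50.07790820408169
[277.6 208.8] [262, 190, 31, 38, 908] [421.8 -61.3]
```

View pics/w5.png

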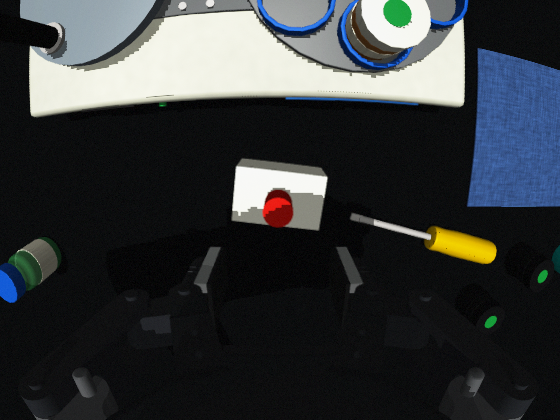

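The red pin head is at (277,212) between the fingers, standing upright in its block. The jar in the near pocket is at (397,15).

Run:
```python
from m import *
for n,q in(('w1',(362.5,224)),('w2',(234.5,253)),('wl',(277.5,212.5))):
    p,im=pickle.load(open(n+'.pkl','rb'));print(n,onz(p,*q,85,True).round(1))
p=arm.camera_params('wrist');im=arm.get_image('wrist')
print(arm.read_state()['position'].round(1))
for q,st in comps(im,(0,120,30),(8,255,255),(200,150,350,300),30)[0]: print(st.tolist());print(onz(p,q[0],st[1]+st[3]-.48*st[2],85,True).round(1))
```

```text
w1 [416.7 -61.8  85. ]
w2 [417.1 -61.7  85. ]
wl [421.  -61.2  85. ]
[416.5 -62.1 138.7]
[262, 189, 31, 38, 913]
[420.7 -61.3  85. ]
```

>>> servo_tool([
  [[50,0,0,0,0,0,0],[50,0,0,0,0,0,0],[50,0,0,0,0,0,0]],
])

```text
clock: 12.72
position: [417.7, -61.9, 138.8]
ee_rot: [1.0, -0.0, 0.0, -0.0]
contact_force: [-0.5, 1.0, -0.6]
gripper_width: 50.5
grasp_force: 0.0
```

Run:
```python
from m import *
p=arm.camera_params('wrist');im=arm.get_image('wrist')
print(arm.read_state()['position'].round(1))
for q,st in comps(im,(0,120,30),(8,255,255),(200,150,350,300),30)[0]: print(st.tolist());print(onz(p,q[0],st[1]+st[3]-.48*st[2],85,True).round(1))
h=cv2.cvtColor(im,cv2.COLOR_RGB2HSV)
print(h[185:230,277,2].tolist(), h[185:230,277,0].tolist())
```

```text
[417.5 -62.  138.7]
[262, 194, 31, 38, 909]
[421.  -61.3  85. ]
[249, 248, 248, 248, 248, 231, 139, 137, 121, 85, 83, 80, 82, 82, 82, 84, 82, 167, 238, 236, 236, 216, 117, 116, 116, 117, 116, 117, 117, 115, 113, 117, 118, 116, 116, 114, 115, 118, 118, 115, 115, 115, 117, 117, 114] [45, 30, 40, 40, 38, 30, 33, 33, 12, 178, 2, 1, 2, 1, 0, 0, 0, 2, 1, 1, 2, 1, 0, 1, 0, 0, 2, 0, 1, 1, 2, 1, 1, 1, 1, 1, 1, 1, 1, 1, 1, 1, 1, 1, 2]
```

Run:
```python
from m import *
p=arm.camera_params('wrist');im=arm.get_image('wrist');pickle.dump((p,im),open('w6.pkl','wb'))
for n in('w1','w2','wl','w6'):
    p,im=pickle.load(open(n+'.pkl','rb'));h=cv2.cvtColor(im,cv2.COLOR_RGB2HSV)
    for q,st in comps(im,(0,120,30),(8,255,255),(200,150,400,300),100)[0]:
        print(n,'red',st.tolist())
    # bright top face of head
    for q,st in comps(im,(0,120,100),(8,255,255),(200,150,400,300),20)[0]: print('  face',q.round(1),st.tolist(),onz(p,*q,85,True)[:2].round(1))
    x0,y0=(230,150) if n in('wl','w6') else (205,180)
    _,k=comps(im,(0,0,70),(180,60,255),(x0,y0,400,262),30)
    c=max(cv2.findContours(k,0,2)[0],key=cv2.contourArea);ap=cv2.approxPolyDP(cv2.convexHull(c),3,True)[:,0]
    for a in ap: print('   corner',a,onz(p,*map(float,a),40,True)[:2].round(1),onz(p,*map(float,a),0,True)[:2].round(1))
```

```text
w1 red [351, 210, 19, 22, 286]
  face [362.1 223.3] [355, 216, 15, 15, 180] [417.6 -61.2]
   corner [329 188] [451.5 -24.1] [441.5 -30.5]
   corner [376 195] [442.  -90.6] [ 431.1 -103.4]
   corner [381 204] [429.1 -99.1] [ 416.9 -112.8]
   corner [375 229] [391.9 -93.8] [ 376.2 -107. ]
   corner [328 224] [400.3 -25. ] [385.3 -31.6]
   corner [325 211] [419.2 -20. ] [406.1 -26. ]
w2 red [227, 238, 17, 23, 287]
  face [234.2 252.8] [227, 246, 15, 15, 163] [417.3 -61.4]
   corner [220 213] [455.7 -37.6] [442.3 -30. ]
   corner [265 219] [447.3 -99.3] [433.1 -97.6]
   corner [261 256] [391.2 -92.9] [371.5 -90.6]
   corner [213 249] [401.2 -24.1] [382.5 -15.2]
   corner [215 221] [444.  -29.9] [429.4 -21.5]
wl red [262, 190, 31, 38, 908]
  face [277.4 211.6] [262, 197, 31, 30, 728] [421.6 -61.2]
   corner [241 159] [448.6 -33.5] [442.3 -28.8]
   corner [321 168] [441.7 -94.2] [434.4 -99.5]
   corner [327 181] [431.6 -99.2] [ 422.6 -105.3]
   corner [318 229] [392.1 -93.6] [376.6 -98.9]
   corner [232 220] [399.7 -24.8] [385.4 -18.7]
   corner [235 167] [442.4 -28.7] [435.2 -23.3]
w6 red [262, 194, 31, 38, 912]
  face [277. 216.] [262, 201, 31, 30, 710] [421.6 -61.1]
   corner [240 163] [448.3 -33. ] [441.5 -28.2]
   corner [320 171] [442.2 -93.7] [434.3 -98.9]
   corner [327 182] [433.6 -99.4] [ 424.3 -105.6]
   corner [318 232] [392.3 -93.9] [376.3 -99.2]
   corner [232 224] [399.2 -24.9] [384.3 -18.8]
   corner [235 170] [443. -29.] [435.3 -23.5]
```

Run:
```python
from m import *
p,im=pickle.load(open('w6.pkl','rb'))
for x in(417.5,421.5):
  for X in([x-10,-61.3,85],[x+10,-61.3,85],[x+10,-61.3,57],[x+4,-61.3,57],[x+4,-61.3,40]): print(X,np.round(proj(p,X,True),1))
print(im[184:236:1,277].tolist()[:20])
```

```text
[407.5, -61.3, 85] [277.3 236.3]
[427.5, -61.3, 85] [277.3 207.2]
[427.5, -61.3, 57] [277.4 195.5]
[421.5, -61.3, 57] [277.4 203.5]
[421.5, -61.3, 40] [277.5 197.1]
[411.5, -61.3, 85] [277.3 230.6]
[431.5, -61.3, 85] [277.3 201.1]
[431.5, -61.3, 57] [277.4 190.1]
[425.5, -61.3, 57] [277.4 198.1]
[425.5, -61.3, 40] [277.5 192.1]
[[247, 248, 245], [248, 248, 245], [248, 248, 246], [247, 248, 245], [248, 248, 245], [247, 248, 244], [231, 232, 226], [137, 139, 127], [134, 126, 114], [112, 79, 73], [83, 9, 7], [81, 4, 1], [82, 5, 3], [83, 7, 7], [83, 6, 5], [81, 2, 0], [82, 5, 3], [101, 8, 7], [183, 18, 13], [238, 30, 23]]
```

Run:
```python
from m import *
p=arm.camera_params('top');im=arm.get_image('top')
for nm,i in(('old',np.load('top.npy')),('new',im)):
    for q,st in comps(i,(0,120,60),(8,255,255),(280,240,315,270),5)[0]: print(nm,q.round(2),st.tolist(),onz(p,*q,78)[:2].round(1))
ps=arm.camera_params('scene');i2=arm.get_image('scene')
for nm,i in(('old',cv2.imread('pics/scene0.png')[:,:,::-1].copy()),('new',i2)):
    for q,st in comps(i,(0,120,60),(8,255,255),(220,190,250,225),5)[0]: print(nm,q.round(2),st.tolist(),onz(ps,*q,71)[:2].round(1))
for x in(417.5,421.5): print([np.round(proj(ps,[x,-61.3,z]),1).tolist() for z in(57,85)],[np.round(proj(p,[x,-61.3,z]),1).tolist() for z in(57,85)])
```

```text
old [297.2  256.95] [294, 254, 7, 7, 40] [415.9 -62.9]
old [234.13 205.81] [230, 201, 9, 12, 69] [412.9 -57. ]
new [235.29 206.62] [232, 202, 8, 11, 65] [417.8 -57.3]
[[234.8, 210.8], [233.8, 203.9]] [[296.3, 255.9], [296.7, 256.4]]
[[235.8, 211.4], [234.8, 204.5]] [[296.3, 254.4], [296.7, 254.8]]
```

The pin head has shifted about 4 mm towards +x since the start: it leans that way in its block. I'll pinch along x, turned 90°, so the pads straighten it.

>>> servo_tool([
  [[50,2,-1,0,0,0,0.18],[50,2,-1,0,0,0,0.36],[50,2,-1,0,0,0,0.54],[50,2,-1,0,0,0,0.72],[50,2,-1,0,0,0,0.9],[50,2,-1,0,0,0,1.08],[50,2,-1,0,0,0,1.26],[50,2,-1,0,0,0,1.44],[50,2,-1,0,0,0,1.571],[50,2,-1,0,0,0,1.571]],
])

```text
clock: 14.18
position: [419.0, -61.0, 138.5]
ee_rot: [0.708, -0.707, 0.0, 0.0]
contact_force: [0.4, 0.1, 0.1]
gripper_width: 50.5
grasp_force: 0.0
```

Run:
```python
from m import *
p=arm.camera_params('wrist');im=arm.get_image('wrist');s=arm.read_state();print(s['position'].round(1),R.from_quat(s['ee_rot']).as_matrix().round(3).tolist())
for q,st in comps(im,(0,120,20),(8,255,255),(200,150,350,300),100)[0]: print(q,st.tolist())
for q,st in comps(im,(0,120,100),(8,255,255),(200,150,350,300),20)[0]: print('  face',q.round(1),st.tolist(),onz(p,*q,85,True)[:2].round(1))
for x,y in((417.5,-61.3),(421.5,-61.3)):
  for X in([x,y+10,85],[x,y-10,85],[x,y-10,57]): print(X,np.round(proj(p,X,True),1))
```

```text
[419.  -61.  138.5] [[0.002, -1.0, -0.0], [-1.0, -0.002, 0.0], [-0.0, 0.0, -1.0]]
[274.30570506 216.69214209] [259, 197, 30, 40, 929]
  face [273.2 222.2] [259, 209, 30, 28, 631] [421.4 -61.3]
[417.5, -51.3, 85] [279.2 236.5]
[417.5, -71.3, 85] [279.2 207.4]
[417.5, -71.3, 57] [279.1 195.6]
[421.5, -51.3, 85] [273.  236.5]
[421.5, -71.3, 85] [272.9 207.4]
[421.5, -71.3, 57] [273.5 195.6]
```

>>> servo_tool([
  [[50,0,-1,40,0,0,0],[50,0,-1,70,0,0,0],[50,0,-1,82,0,0,0],[50,0,-1,82,0,0,0],[10,0,-1,82,0,0,0],[10,0,-1,82,0,0,0],[10,0,-1,82,0,0,0],[10,0,-1,82,0,0,0],[10,0,-1,82,0,0,0],[10,0,-1,82,0,0,0]],
])

```text
clock: 15.48
position: [420.6, -60.9, 57.5]
ee_rot: [0.707, -0.707, 0.001, -0.001]
contact_force: [-1.7, 0.6, 5.7]
gripper_width: 17.3
grasp_force: 58.3
```

>>> servo_tool([
  [[10,0,0,-40,0,0,0],[10,0,0,-95,0,0,-0.18],[10,0,-10,-145,0,0,-0.36],[10,-20,-50,-145,0,0,-0.54],[10,-50,-90,-145,0,0,-0.72],[10,-80,-130,-145,0,0,-0.9],[10,-110,-170,-145,0,0,-1.08],[10,-130,-200,-145,0,0,-1.26],[10,-139,-215,-145,0,0,-1.44],[10,-139,-225,-145,0,0,-1.571]],
])

```text
clock: 16.73
position: [645.4, 78.9, 200.6]
ee_rot: [1.0, 0.003, -0.0, -0.0]
contact_force: [0.3, 0.3, -1.9]
gripper_width: 17.3
grasp_force: 59.4
```

>>> servo_tool([
  [[10,0,0,0,0,0,0],[10,0,0,0,0,0,0]],
])

```text
clock: 16.98
position: [644.4, 77.9, 201.3]
ee_rot: [1.0, -0.001, -0.0, -0.0]
contact_force: [0.2, 0.1, -1.2]
gripper_width: 16.9
grasp_force: 59.4
```

```bash
python3 pin.py w7 230
python3 - <<'E'
from m import *
p,im=pickle.load(open('wl.pkl','rb'))
for q,st in comps(im,(14,120,60),(35,255,255),(150,0,400,330),10)[0]: print('yel',q.round(1),st.tolist(),onz(p,*q,101,True)[:2].round(1))
print(R.from_quat(arm.read_state()['ee_rot']).as_matrix().round(3).tolist())
save('w7c',cv2.resize(im[60:360,180:380],None,fx=2,fy=2,interpolation=2))
E
```

```text
17.025 [644.4  77.8 201.5] [-1.   0.1 -0.9] 17.267165348686344
[278.  275.9] [257, 242, 43, 67, 2383] [651.4  78. ]
[ 47.7 308.8] [12, 291, 79, 66, 593] [623.2 200.9]
yel [276.9 171.3] [255, 140, 45, 74, 2477] [668.3  78.9]
[[1.0, -0.001, -0.0], [-0.001, -1.0, 0.0], [-0.0, -0.0, -1.0]]
```

View pics/w7c.png

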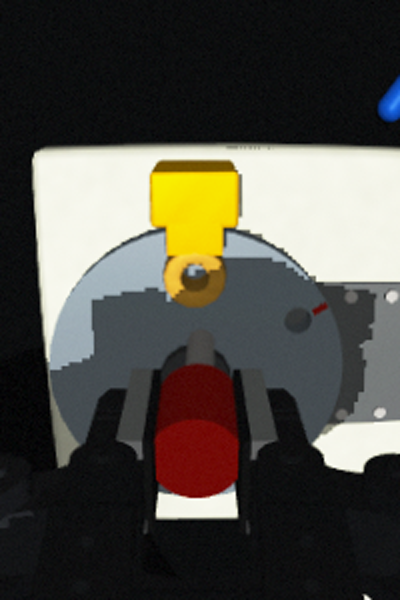

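Run:
```python
from m import *
p,im=pickle.load(open('wl.pkl','rb'))
print('cam',(-np.array(p['R']).T@p['t']).round(1))
h=cv2.cvtColor(im,cv2.COLOR_RGB2HSV)
# brass: orange hue vs yellow
_,k=comps(im,(12,100,50),(24,255,255),(250,175,310,220));c=max(cv2.findContours(k,0,1)[0],key=cv2.contourArea)
hu=cv2.convexHull(c);print('brass',cv2.boundingRect(hu),cv2.fitEllipse(hu))
# shank rows: gray values per row
for v in range(222,246,3): print(v,im[v,268:292].mean(1).astype(int).tolist())
_,k=comps(im,(0,120,100),(8,255,255),(240,230,310,320))
for q in((277.5,200.5),): print('guide',onz(p,*q,101,True).round(1))
for q in((278.5,289),): print('headtop',onz(p,*q,229,True).round(1))
for q in((280,226),): print('tip',onz(p,*q,159,True).round(1))
for z in(159,175,187): print(z,np.round(proj(p,[644.8,77.8,z],True),1))
```

```text
cam [716.6  77.8 344.6]
brass (262, 175, 31, 39) ((275.7780456542969, 192.1760711669922), (31.809558868408203, 45.15974426269531), 169.04129028320312)
222 [75, 75, 73, 73, 76, 72, 77, 75, 72, 75, 78, 77, 76, 75, 73, 74, 75, 74, 74, 76, 75, 74, 76, 74]
225 [76, 77, 74, 76, 76, 77, 75, 75, 74, 73, 70, 71, 71, 69, 69, 70, 75, 77, 72, 72, 72, 76, 76, 76]
228 [75, 75, 74, 75, 75, 76, 71, 66, 69, 71, 71, 70, 73, 71, 70, 68, 68, 66, 71, 74, 75, 75, 76, 76]
231 [76, 74, 75, 76, 75, 68, 66, 67, 69, 69, 70, 71, 72, 71, 72, 69, 69, 66, 66, 71, 74, 78, 78, 78]
234 [51, 31, 24, 26, 27, 45, 61, 65, 70, 72, 71, 72, 70, 72, 68, 70, 66, 66, 64, 62, 70, 76, 74, 73]
237 [33, 37, 35, 36, 38, 55, 64, 67, 71, 72, 70, 72, 70, 72, 71, 71, 71, 65, 59, 39, 24, 22, 33, 53]
240 [35, 37, 37, 32, 41, 57, 66, 70, 69, 71, 72, 70, 70, 72, 71, 67, 68, 65, 59, 46, 35, 36, 33, 29]
243 [36, 34, 36, 33, 29, 32, 29, 33, 30, 26, 30, 32, 29, 32, 30, 29, 34, 32, 40, 35, 34, 36, 35, 36]
guide [645.   78.5 101. ]
headtop [644.5  77.8 229. ]
tip [645.9  76.9 159. ]
159 [278.5 227.6]
175 [278.5 237.8]
187 [278.5 246.6]
```

Run:
```python
from m import *
p,im=pickle.load(open('wl.pkl','rb'))
for x in(644,645,646,647): print(x,[np.round(proj(p,[x+dx,78.5+dy,101],True),1).tolist() for dx,dy in((-12.5,0),(0,12.5),(0,-12.5),(5.3,0),(-5.3,0))])
print('col',[tuple(a) for a in im[186:218,277].tolist()])
print('row199',[tuple(a) for a in im[200,258:298].tolist()])
```

```text
644 [[277.6, 216.9], [261.5, 201.8], [293.5, 201.8], [277.5, 195.3], [277.5, 208.2]]
645 [[277.6, 215.7], [261.5, 200.6], [293.5, 200.5], [277.5, 194.0], [277.5, 207.0]]
646 [[277.6, 214.5], [261.5, 199.4], [293.5, 199.3], [277.5, 192.8], [277.5, 205.8]]
647 [[277.6, 213.3], [261.5, 198.1], [293.5, 198.1], [277.5, 191.5], [277.5, 204.6]]
col [(249, 218, 32), (247, 213, 65), (244, 205, 65), (238, 192, 60), (233, 183, 57), (216, 170, 65), (178, 163, 137), (173, 187, 194), (154, 168, 176), (125, 136, 143), (124, 135, 143), (106, 118, 124), (71, 76, 78), (76, 68, 54), (80, 59, 20), (81, 58, 20), (80, 60, 22), (84, 61, 19), (83, 60, 20), (96, 71, 23), (124, 90, 29), (133, 95, 31), (126, 91, 26), (125, 90, 28), (123, 89, 30), (121, 87, 27), (115, 83, 26), (100, 79, 48), (70, 78, 81), (70, 80, 84), (70, 79, 83), (67, 76, 79)]
row199 [(165, 181, 191), (166, 182, 190), (166, 181, 191), (144, 152, 151), (205, 163, 82), (237, 190, 56), (240, 196, 61), (241, 198, 59), (242, 198, 62), (242, 199, 63), (239, 193, 60), (232, 183, 57), (166, 121, 40), (75, 56, 18), (75, 54, 17), (75, 54, 16), (77, 56, 21), (79, 56, 17), (82, 60, 22), (80, 59, 20), (80, 58, 19), (81, 58, 20), (78, 55, 19), (75, 54, 16), (75, 56, 19), (73, 54, 16), (101, 74, 25), (121, 90, 27), (120, 89, 26), (125, 90, 31), (120, 88, 28), (121, 88, 29), (122, 88, 28), (118, 87, 30), (90, 74, 48), (67, 72, 72), (68, 78, 83), (68, 76, 82), (71, 79, 85), (68, 77, 82)]
```

The pin is held nearly straight above the guide; the mouth is at about (277,198) and the tip at (280,226). Lowering close to the mouth to align by direct comparison.

>>> servo_tool([
  [[10,2,-2,20,0,0,0],[10,2,-2,40,0,0,0],[10,2,-2,48,0,0,0],[10,2,-2,48,0,0,0],[10,2,-2,48,0,0,0],[10,2,-2,48,0,0,0]],
])

```text
clock: 17.77
position: [647.4, 80.1, 154.4]
ee_rot: [1.0, 0.0, 0.001, -0.0]
contact_force: [0.1, -0.2, 0.1]
gripper_width: 17.4
grasp_force: 59.4
```

```bash
python3 pin.py w8 180
python3 - <<'E'
from m import *
p,im=pickle.load(open('wl.pkl','rb'))
save('w8c',cv2.resize(im[150:300,215:345],None,fx=4,fy=4,interpolation=2))
E
```

```text
17.825 [647.3  80.1 154.3] [-0.  -0.1 -0.5] 17.16579140156501
[353.4 238.2] [349, 235, 9, 7, 30] [669.3  50.1]
[277.9 276.2] [257, 242, 43, 67, 2385] [652.4  80.3]
[ 34.9 325.9] [0, 314, 69, 34, 395] [608. 224.]
[ 11.9 353. ] [0, 326, 27, 53, 114] [575.6 264.1]
[ 54.7 397.8] [52, 392, 7, 11, 34] [537.6 240.9]
```

View pics/w8c.png

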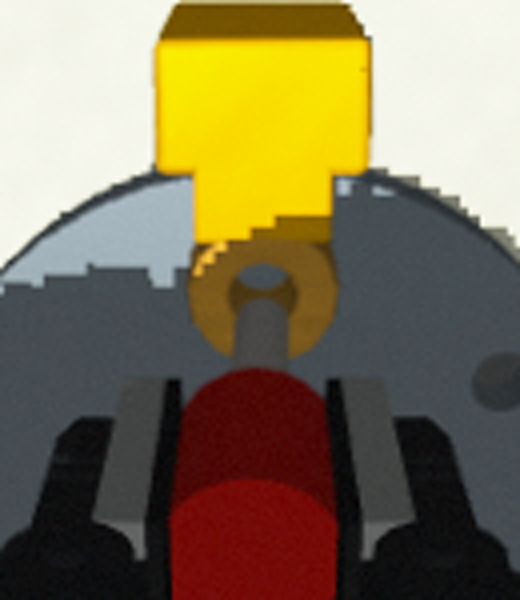

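Run:
```python
from m import *
p,im=pickle.load(open('wl.pkl','rb'))
for x in(645,646,647,648): print(x,[np.round(proj(p,[x+dx,78.2+dy,101],True),1).tolist() for dx,dy in((-12.5,0),(0,12.5),(0,-12.5),(5.3,0),(0,0))])
for x in(646,647,648): print('tip',x,[np.round(proj(p,[x+dx,78.2+dy,111.8+dz],True),1).tolist() for dx,dy,dz in((4,0,2),(3,0,0),(0,4,10),(0,-4,10))])
print('col',[a[0] for a in im[205:246,281].tolist()]);print('col2',[a[0] for a in im[215:246,272].tolist()])
print('row222',[a[0] for a in im[222,258:305].tolist()]);print('row232',[a[0] for a in im[232,258:305].tolist()])
```

```text
645 [[281.3, 243.3], [262.1, 225.6], [300.7, 225.6], [281.4, 217.9], [281.4, 225.6]]
646 [[281.3, 241.9], [262.1, 224.2], [300.7, 224.2], [281.4, 216.4], [281.4, 224.2]]
647 [[281.3, 240.6], [262.0, 222.7], [300.8, 222.7], [281.4, 215.0], [281.4, 222.7]]
648 [[281.4, 239.2], [262.0, 221.3], [300.8, 221.3], [281.4, 213.5], [281.4, 221.3]]
tip 646 [[281.6, 225.4], [281.6, 225.8], [274.9, 236.6], [288.5, 236.6]]
tip 647 [[281.6, 223.8], [281.6, 224.2], [274.9, 235.0], [288.6, 235.0]]
tip 648 [[281.6, 222.3], [281.6, 222.7], [274.9, 233.4], [288.6, 233.4]]
col [248, 235, 139, 136, 126, 124, 121, 115, 117, 114, 104, 74, 70, 72, 73, 68, 69, 78, 81, 77, 73, 72, 73, 74, 71, 68, 71, 76, 74, 71, 73, 73, 73, 71, 72, 72, 73, 75, 79, 81, 81]
col2 [120, 120, 124, 122, 113, 106, 93, 85, 85, 87, 90, 99, 105, 117, 119, 119, 120, 122, 122, 129, 124, 119, 111, 99, 76, 67, 67, 69, 75, 80, 78]
row222 [69, 70, 69, 71, 104, 120, 122, 122, 125, 123, 122, 121, 120, 114, 85, 73, 73, 74, 78, 75, 75, 75, 79, 78, 77, 79, 78, 73, 72, 74, 70, 96, 118, 122, 123, 121, 121, 122, 121, 120, 117, 91, 72, 68, 68, 71, 71]
row232 [72, 70, 70, 70, 70, 68, 80, 103, 117, 117, 121, 121, 122, 120, 122, 98, 69, 70, 73, 70, 74, 73, 73, 76, 71, 72, 69, 69, 74, 103, 121, 123, 122, 118, 119, 121, 120, 113, 91, 72, 71, 70, 67, 68, 72, 69, 70]
```

>>> servo_tool([
  [[10,-0.2,0.4,5,0,0,0],[10,-0.2,0.4,9,0,0,0],[10,-0.2,0.4,13,0,0,0],[10,-0.2,0.4,17,0,0,0],[10,-0.2,0.4,20,0,0,0],[10,-0.2,0.4,20,0,0,0]],
])

```text
clock: 18.58
position: [646.6, 79.6, 133.1]
ee_rot: [1.0, 0.0, -0.0, 0.0]
contact_force: [-0.1, 0.7, -0.7]
gripper_width: 17.1
grasp_force: 59.4
```

>>> servo_tool([
  [[10,0,0,5,0,0,0],[10,0,0,9,0,0,0],[10,0,0,12.5,0,0,0],[10,0,0,12.5,0,0,0]],
])

```text
clock: 19.08
position: [646.5, 79.6, 120.5]
ee_rot: [1.0, 0.0, -0.0, 0.0]
contact_force: [1.1, 0.0, 0.0]
gripper_width: 17.3
grasp_force: 59.4
```

>>> servo_tool([
  [[30,0,0,0,0,0,0],[45,0,0,0,0,0,0],[45,0,0,-20,0,0,0],[50,0,0,-60,0,0,0],[60,-10,-5,-75,0,0,0],[60,-60,-20,-75,0,0,0],[60,-95,-24,-70,0,0,0],[60,-95,-24,-60,0,0,0],[60,-95,-24,-60,0,0,0],[60,-95,-24,-60,0,0,0]],
])

```text
clock: 20.32
position: [552.5, 103.6, 180.8]
ee_rot: [1.0, -0.0, 0.0, 0.0]
contact_force: [0.4, -0.5, 0.8]
gripper_width: 60.3
grasp_force: 0.0
```

```bash
python3 pin.py w9 150
python3 - <<'E'
from m import *
p,im=pickle.load(open('wl.pkl','rb'));print('cam',(-np.array(p['R']).T@p['t']).round(1))
print('head face pred', [np.round(proj(p,[646.6,79,z],True),1).tolist() for z in(147,119)])
save('w9c',im[0:330,100:460])
E
```

```text
20.375 [552.6 103.6 180.9] [-0.5 -0.9  1.1] 60.070753226054485
[318.1  74.1] [300, 57, 37, 35, 1035] [643.1  82.6]
[381.1 109.5] [377, 107, 9, 6, 31] [625.4  47.5]
[ 48.2 249.9] [0, 232, 89, 82, 741] [536.9 269.4]
[  9.5 282.8] [0, 250, 22, 65, 163] [502.  329.6]
[ 57.  330.9] [49, 318, 21, 24, 264] [460.1 289.2]
cam [624.6 103.7 324.1]
head face pred [[324.2, 68.5], [317.9, 73.7]]
```

View pics/w9c.png

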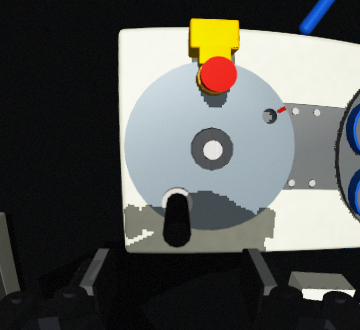

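The pin stands in the guide (head at (318,74)), and the handle is between the fingers (top at about (276,236)).

>>> servo_tool([
  [[60,0,0,35,0,0,0],[60,0,0,60,0,0,0],[60,0,0,70,0,0,0],[60,0,0,70,0,0,0],[8,0,0,70,0,0,0],[8,0,0,70,0,0,0],[8,0,0,70,0,0,0],[8,0,0,70,0,0,0],[8,0,0,70,0,0,0],[8,0,0,70,0,0,0]],
])

```text
clock: 21.62
position: [552.2, 104.2, 112.0]
ee_rot: [1.0, 0.0, 0.001, -0.0]
contact_force: [-1.2, 2.6, 5.8]
gripper_width: 15.5
grasp_force: 58.7
```

>>> servo_tool([
  [[8,-2.8,5.5,0,0,0,0],[8,-5.1,11.4,0,0,0,0],[8,-6.6,17.5,0,0,0,0],[8,-7.2,23.7,0,0,0,0],[8,-7.1,30,0,0,0,0],[8,-6.3,36.1,0,0,0,0],[8,-5.3,39.7,0,0,0,0],[8,-4.2,43.3,0,0,0,0],[8,-4.2,43.3,0,0,0,0]],
])

```text
clock: 22.75
position: [544.0, 62.6, 111.6]
ee_rot: [1.0, 0.001, -0.003, -0.001]
contact_force: [-14.8, 14.4, 12.5]
gripper_width: 15.4
grasp_force: 61.4
```

```bash
cat > hd.py <<'E'
from m import *
p=arm.camera_params('wrist');im=arm.get_image('wrist');s=arm.read_state();P=s['position'];print(s['clock'],P.round(1),s['contact_force'].round(1),'angle',np.arctan2(P[1]-78.4,P[0]-594.6)%(2*np.pi)-2.595)
for q,st in comps(im,(0,120,40),(8,255,255),(200,0,450,160),25)[0]: print(q.round(1),st.tolist())
for z in(147,129): print(z,np.round(proj(p,[646.6,78.8,z],True),1))
E
python3 hd.py
```

```text
22.8 [544.   62.6 111.6] [-14.2  13.6  12.4] angle 0.8492322350474284
[253.3  27.3] [225, 0, 60, 61, 2898]
147 [229.5  19.7]
129 [236.4  31.3]
```

>>> servo_tool([
  [[8,-2,1,0,0,0,0],[8,-3.5,2,0,0,0,0],[8,-3.5,3,0,0,0,0],[8,-3,4,0,0,0,0],[8,-2.8,5,0,0,0,0],[8,-2.6,5.8,0,0,0,0],[8,-2.4,6.5,0,0,0,0],[8,-2.2,7.2,0,0,0,0]],
])

```text
clock: 23.8
position: [545.2, 57.7, 111.6]
ee_rot: [1.0, 0.002, 0.001, -0.003]
contact_force: [-8.2, 20.8, 6.6]
gripper_width: 15.6
grasp_force: 61.1
```

```bash
python3 hd.py
```

```text
23.85 [545.2  57.7 111.6] [-7.5 20.3  6.4] angle 0.942347807581549
[239.9  29. ] [211, 0, 60, 64, 2910]
147 [215.5  23.5]
129 [224.4  34.7]
```

```bash
cat > sc.py <<'E'
from m import *
im=arm.get_image('scene');p=arm.camera_params('scene')
for q,st in comps(im,(0,120,60),(8,255,255),(310,180,360,230),5)[0]: print('scene',q.round(1),st.tolist())
print([np.round(proj(p,[646.6,78.8,z]),1).tolist() for z in(115,133)])
E
python3 sc.py
```

```text
scene [329.9 198.4] [327, 193, 7, 12, 64]
[[330.2, 203.1], [330.7, 198.4]]
```

>>> servo_tool([
  [[8,0.2,0.8,0,0,0,0],[8,0.4,1.6,0,0,0,0],[8,0.6,2.4,0,0,0,0],[8,0.9,3.2,0,0,0,0],[8,1.2,4,0,0,0,0],[8,1.2,4,0,0,0,0]],
])

```text
clock: 24.65
position: [546.4, 53.4, 111.6]
ee_rot: [1.0, 0.002, 0.001, -0.003]
contact_force: [-6.5, 17.7, 5.8]
gripper_width: 15.4
grasp_force: 61.0
```

```bash
python3 hd.py; python3 sc.py
```

```text
24.7 [546.4  53.4 111.6] [-7.1 18.6  6.1] angle 1.0246719691831543
[220.7  42.9] [200, 16, 47, 55, 2012]
147 [202.8  28. ]
129 [213.4  38.5]
scene [330.5 202.4] [328, 197, 7, 12, 64]
[[330.2, 203.1], [330.7, 198.4]]
```

>>> servo_tool([
  [[8,0.3,0.7,0,0,0,0],[8,0.5,1.4,0,0,0,0],[8,0.5,1.4,0,0,0,0],[8,0.5,1.4,0,0,0,0]],
])

```text
clock: 25.25
position: [546.8, 52.8, 111.6]
ee_rot: [1.0, 0.002, 0.001, -0.003]
contact_force: [-8.6, 20.8, 6.4]
gripper_width: 15.4
grasp_force: 61.1
```

```bash
python3 hd.py; python3 sc.py
```

```text
25.3 [546.8  52.8 111.6] [-8.1 21.1  5.8] angle 1.0377166366497246
[219.9  43.8] [200, 17, 46, 55, 1947]
147 [201.2  29. ]
129 [212.   39.4]
scene [330.5 202.5] [328, 197, 7, 12, 65]
[[330.2, 203.1], [330.7, 198.4]]
```

>>> servo_tool([
  [[8,-0.3,-0.8,0,0,0,0],[8,-0.5,-1.6,0,0,0,0],[8,-0.6,-2.2,0,0,0,0],[8,-0.6,-2.2,0,0,0,0]],
])

```text
clock: 25.85
position: [546.3, 53.7, 111.6]
ee_rot: [1.0, 0.002, 0.001, -0.002]
contact_force: [-6.6, 16.5, 5.8]
gripper_width: 15.1
grasp_force: 60.9
```

```bash
python3 hd.py; python3 sc.py
python3 - <<'E'
from m import *
im=arm.get_image('wrist');save('w10',cv2.resize(im[0:130,140:340],None,fx=3,fy=3,interpolation=2))
E
```

```text
25.9 [546.3  53.7 111.6] [-6.8 16.3  6.1] angle 1.0188529007624463
[221.   42.6] [200, 15, 47, 56, 2033]
147 [203.5  27.5]
129 [214.   38.1]
scene [330.5 202.6] [328, 197, 7, 12, 64]
[[330.2, 203.1], [330.7, 198.4]]
```

View pics/w10.png

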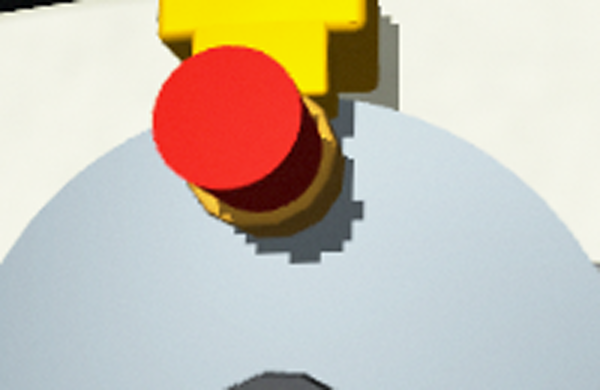

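The red head sits flush on the brass bushing with no shank showing, so the pin is home. Letting go of the handle.

>>> servo_tool([
  [[8,-0.5,-1.5,0,0,0,0],[8,-0.8,-3,0,0,0,0],[8,-0.8,-4,0,0,0,0],[40,-0.8,-4,0,0,0,0],[50,-0.8,-4,0,0,0,0],[60,-0.8,-4,0,0,0,0],[60,-0.8,-4,-40,0,0,0],[60,-0.8,-4,-90,0,0,0],[60,-40,-50,-90,0,0,0],[60,-75,-100,-90,0,0,0]],
])

```text
clock: 27.25
position: [470.9, 150.1, 201.5]
ee_rot: [1.0, -0.001, 0.001, -0.0]
contact_force: [1.6, 0.9, 0.2]
gripper_width: 60.0
grasp_force: 0.0
```

```bash
python3 sc.py
python3 - <<'E'
from m import *
p=arm.camera_params('top');im=arm.get_image('top');s=arm.read_state();print(s['position'],s['contact_force'].round(1))
for u,v in((109.25,211.75),(157,213),(106.75,256),(154.5,256.75)): print(onz(p,u,v,73)[:2].round(1))
for q,st in comps(im,(0,120,60),(8,255,255),(95,200,165,275),5)[0]: print(q.round(1),st.tolist(),onz(p,*q,73)[:2].round(1))
p,im=pickle.load(open('w1.pkl','rb'))
for q,st in comps(im,(0,120,60),(8,255,255),(10,140,110,260),5)[0]: print('w1',q.round(1),st.tolist(),onz(p,*q,73,True)[:2].round(1))
E
```

```text
scene [330.7 202. ] [328, 197, 7, 12, 64]
[[330.2, 203.1], [330.7, 198.4]]
[469.13863715 152.67314904 201.40238886] [ 1.2  0.2 -0.1]
[518.3 424.2]
[518.3 300.3]
[404.6 424.4]
[406.1 301.5]
[113.4 219.8] [107, 213, 24, 26, 117] [497.8 412.4]
w1 [ 56.6 172. ] [22, 149, 72, 79, 697] [486.6 360.6]
w1 [ 64.  235.9] [56, 223, 19, 23, 248] [388.2 368.2]
```

>>> servo_tool([
  [[60,-25,-60,0,0,0,0],[60,-50,-120,0,0,0,0],[60,-75,-180,20,0,0,0],[60,-86,-215,50,0,0,0],[60,-86,-215,50,0,0,0],[60,-86,-215,50,0,0,0],[60,-86,-215,50,0,0,0]],
])

```text
clock: 28.22
position: [386.3, 364.1, 151.8]
ee_rot: [1.0, -0.001, 0.0, -0.001]
contact_force: [0.1, 0.5, -0.9]
gripper_width: 60.0
grasp_force: 0.0
```

```bash
python3 sc.py;python3 - <<'E'
from m import *
p=arm.camera_params('wrist');im=arm.get_image('wrist');s=arm.read_state();print(s['position'].round(1),s['contact_force'].round(1));pickle.dump((p,im),open('wc.pkl','wb'))
h=cv2.cvtColor(im,cv2.COLOR_RGB2HSV)
for q,st in comps(im,(0,120,40),(10,255,255),(150,0,420,330),15)[0]: print(q.round(1),st.tolist(),onz(p,*q,73,True)[:2].round(1))
_,k=comps(im,(0,120,40),(10,255,255),(150,0,420,330))
for v in range(150,260,6):
    u=np.where(k[v])[0]
    if len(u):
        a,b=u.min(),u.max();print(v,a,b,onz(p,float(a),v,74,True)[:2].round(1),onz(p,float(b),v,74,True)[:2].round(1))
for z in(115,133): print(np.round(proj(arm.camera_params('scene'),[646.6,78.8,z]),1))
E
```

```text
scene [330.7 202. ] [328, 197, 7, 12, 64]
[[330.2, 203.1], [330.7, 198.4]]
[386.2 364.2 151.9] [-0.6  0.1  0.3]
[279.4  68.3] [188, 22, 182, 163, 3942] [485.6 363.4]
[278.9 206.2] [261, 178, 37, 48, 1285] [389.1 363.8]
150 191 367 [430.6 425.3] [430.4 302.1]
156 191 366 [426.3 425.5] [426.1 302.7]
162 191 366 [422.  425.8] [421.9 302.4]
168 192 366 [417.7 425.3] [417.5 302.2]
174 192 366 [413.4 425.6] [413.2 301.9]
180 193 365 [409.  425.1] [408.8 302.4]
186 270 288 [404.2 370.1] [404.2 357.5]
192 270 288 [399.9 370.1] [399.9 357.4]
198 270 288 [395.5 370.2] [395.5 357.4]
204 262 296 [391.1 375.9] [391.  351.7]
210 261 296 [386.6 376.7] [386.5 351.6]
216 261 297 [382.  376.8] [382.  350.8]
222 262 296 [377.4 376.1] [377.4 351.5]
[330.2 203.1]
[330.7 198.4]
```

>>> servo_tool([
  [[60,-2,0,40,0,0,0],[60,-2,0,80,0,0,0],[60,-2,0,92,0,0,0],[60,-2,0,92,0,0,0],[12,-2,0,92,0,0,0],[12,-2,0,92,0,0,0],[12,-2,0,92,0,0,0],[12,-2,0,92,0,0,0],[12,-2,0,92,0,0,0],[12,-2,0,92,0,0,0]],
])

```text
clock: 29.58
position: [383.9, 363.7, 60.7]
ee_rot: [1.0, 0.001, 0.0, 0.001]
contact_force: [0.9, -4.2, 6.6]
gripper_width: 22.9
grasp_force: 58.5
```

>>> servo_tool([
  [[12,2.6,0,-26.2,0,0,0],[12,10.4,0,-51.4,0,0,0],[12,23.1,0,-74.5,0,0,0],[12,40,0,-94.7,0,0,0],[12,60.7,0,-111.1,0,0,0],[12,84.2,0,-123,0,0,0],[12,109.6,0,-130.1,0,0,0],[12,129.3,0,-132,0,0,0],[12,149,0,-130.9,0,0,0],[12,162,0,-128.5,0,0,0]],
])

```text
clock: 30.82
position: [545.6, 363.7, 189.0]
ee_rot: [1.0, -0.0, -0.0, 0.001]
contact_force: [-2.6, -3.2, 4.2]
gripper_width: 22.3
grasp_force: 58.6
```

>>> servo_tool([
  [[12,13,0,4,0,0,0],[12,25,0,8.5,0,0,0],[12,25,0,8.5,0,0,0],[40,25,0,8.5,0,0,0],[50,25,0,8.5,0,0,0],[50,25,0,8.5,0,0,0],[50,25,0,-30,0,0,0],[50,0,0,-40,0,0,0],[50,-50,0,-30,0,0,0],[50,-84,0,-10,0,0,0]],
])

```text
clock: 32.08
position: [460.2, 365.4, 198.3]
ee_rot: [1.0, 0.0, 0.001, -0.001]
contact_force: [0.3, -0.2, -1.1]
gripper_width: 49.9
grasp_force: 0.0
```

Run:
```python
from m import *
p=arm.camera_params('wrist');im=arm.get_image('wrist');s=arm.read_state();print(s['position'].round(1),s['contact_force'].round(1));pickle.dump((p,im),open('wc.pkl','wb'))
print('knob exp',np.round(proj(p,[461.5,363.8,68],True),1))
for nm,lo,hi in(('red',(0,120,40),(10,255,255)),('green',(45,80,40),(90,255,255))):
  for q,st in comps(im,lo,hi,(100,0,480,380),10)[0]: print(nm,q.round(1),st.tolist(),onz(p,*q,36,True)[:2].round(1))
save('w11',im[60:360,120:440])
```

```text
[455.1 363.2 194.5] [-4.7 -3.3 -3.2]
knob exp [280.6 190.4]
red [281.8   7.3] [271, 0, 23, 16, 344] [630.2 362.7]
red [183.5  10.4] [181, 10, 7, 2, 11] [632.5 456.6]
red [379.1  10.8] [376, 10, 7, 3, 13] [632.6 269.4]
red [301.4 212.2] [298, 209, 8, 7, 47] [431.  342.9]
green [259.1 212.1] [254, 208, 11, 10, 76] [431.  384.9]
green [400.7 263.1] [392, 257, 26, 21, 92] [371.2 230.3]
green [418.  282.7] [402, 272, 37, 27, 472] [344.  203.6]
```

View pics/w11.png

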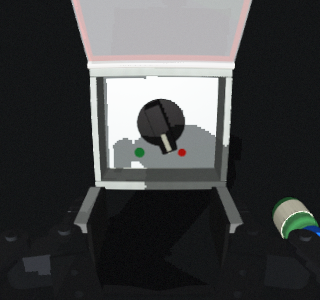

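The cover lies open, the knob is at (281,182), the red dot at (301,212) and the green dot at (259,212). The pointer is between them, nearer red.

Run:
```python
from m import *
p,im=pickle.load(open('wc.pkl','rb'))
h=cv2.cvtColor(im,cv2.COLOR_RGB2HSV)
for t in(90,120,150):
  for q,st in comps(im,(0,0,t),(180,110,255),(276,185,302,214),8)[0]:
    X=onz(p,*q,68,True);print(t,q.round(1),st.tolist(),X[:2].round(1),np.arctan2(X[1]-363.8,X[0]-461.5)%(2*np.pi)-np.pi)
_,k=comps(im,(0,0,0),(180,255,60),(250,150,312,214),50)
for a,st in comps(im,(0,0,0),(180,255,50),(250,150,312,214),50)[0]: print('dark',a.round(1),st.tolist(),onz(p,*a,60,True)[:2].round(1))
print(im[195:208:2,280:298].mean(2).astype(int).tolist())
```

```text
90 [291.5 204. ] [281, 194, 21, 20, 184] [449.2 354.2] 0.6607113125564892
90 [278.1 210. ] [276, 206, 6, 8, 39] [443.6 366. ] -0.12360754913352157
120 [285.6 202. ] [281, 194, 10, 17, 79] [451.  359.4] 0.39784029275329313
120 [297.7 205.7] [288, 196, 14, 18, 76] [447.6 348.7] 0.8270310564017267
120 [277.6 210.1] [276, 206, 5, 8, 31] [443.5 366.4] -0.14552963483733494
150 [285.8 202.4] [282, 195, 9, 16, 61] [450.6 359.2] 0.39876491537370207
dark [282.3 188.3] [260, 159, 44, 55, 796] [461.3 362.3]
[[73, 130, 167, 174, 174, 124, 38, 20, 21, 20, 20, 13, 15, 19, 18, 16, 19, 20], [20, 111, 166, 175, 176, 175, 125, 40, 15, 15, 16, 19, 16, 13, 17, 17, 23, 17], [20, 52, 141, 176, 176, 175, 153, 87, 18, 18, 18, 20, 17, 17, 12, 16, 34, 75], [19, 15, 56, 142, 178, 176, 176, 153, 85, 19, 18, 21, 21, 14, 12, 49, 108, 134], [17, 20, 18, 61, 142, 177, 175, 174, 145, 70, 18, 19, 16, 20, 14, 25, 100, 136], [19, 18, 17, 20, 67, 145, 176, 177, 176, 130, 44, 19, 20, 16, 18, 15, 64, 117], [31, 16, 17, 19, 18, 110, 168, 176, 178, 175, 129, 38, 16, 17, 20, 19, 43, 103]]
```

>>> servo_tool([
  [[50,0,0,30,0,0,-0.18],[50,0,0,60,0,0,-0.36],[50,0,0,90,0,0,-0.43],[50,0,0,90,0,0,-0.43],[50,0,0,90,0,0,-0.43],[50,0,0,90,0,0,-0.43]],
])

```text
clock: 32.88
position: [462.1, 365.7, 109.1]
ee_rot: [0.977, 0.213, 0.001, -0.001]
contact_force: [-0.3, 0.2, 0.1]
gripper_width: 50.1
grasp_force: 0.0
```

Run:
```python
from m import *
p=arm.camera_params('wrist');im=arm.get_image('wrist');s=arm.read_state();print(s['position'].round(1),s['contact_force'].round(1))
c=proj(p,[461.5,363.8,68],True);print('knob exp',np.round(c,1))
x0,y0=int(c[0])-30,int(c[1])-10
for q,st in comps(im,(0,0,110),(180,60,255),(x0,y0,x0+60,y0+60),8)[0]:
    X=onz(p,*q,68,True);print(q.round(1),st.tolist(),X[:2].round(1),(np.arctan2(X[1]-363.8,X[0]-461.5)%(2*np.pi)-np.pi).round(3))
_,k=comps(im,(0,0,110),(180,60,255),(x0,y0,x0+60,y0+60))
n,l,st,cc=cv2.connectedComponentsWithStats(k)
for i in range(1,n):
    if st[i,4]>20:
        vy,ux=np.where(l==i);W=np.array([onz(p,float(a),float(b),68,True)[:2] for a,b in zip(ux,vy)]);w,v=np.linalg.eigh(np.cov(W.T));d=v[:,1];print('axis ang',np.arctan2(d[1],d[0])%np.pi,np.sqrt(w),W.mean(0))
```

```text
[462.  365.6 108.9] [ 1.2 -0.7  0.3]
knob exp [281.4 231.5]
[282.4 260.2] [251, 229, 60, 52, 1656] [444. 355.] 0.466
[281.  248.9] [278, 238, 7, 23, 151] [450.8 359.1] 0.411
axis ang 1.7556801098136714 [ 8.16755448 12.70853779] [443.85795761 354.87024034]
axis ang 0.39320748954267426 [1.18430906 4.46197874] [450.75266062 359.11362098]
```

>>> servo_tool([
  [[50,-1.2,1.4,30,0,0,0.03],[50,-1.2,1.4,50,0,0,0.03],[50,-1.2,1.4,59,0,0,0.03],[50,-1.2,1.4,59,0,0,0.03],[5,-1.2,1.4,59,0,0,0.03],[5,-1.2,1.4,59,0,0,0.03],[5,-1.2,1.4,59,0,0,0.03],[5,-1.2,1.4,59,0,0,0.03],[5,-1.2,1.4,59,0,0,0.03],[5,-1.2,1.4,59,0,0,0.03]],
])

```text
clock: 34.17
position: [461.5, 363.1, 49.7]
ee_rot: [0.98, 0.199, 0.001, -0.0]
contact_force: [0.2, -2.7, 6.6]
gripper_width: 12.6
grasp_force: 60.5
```

>>> servo_tool([
  [[5,0,0,0,0,0,0.17],[5,0,0,0,0,0,0.34],[5,0,0,0,0,0,0.51],[5,0,0,0,0,0,0.68],[5,0,0,0,0,0,0.85],[5,0,0,0,0,0,1.0],[5,0,0,0,0,0,1.0],[5,0,0,0,0,0,1.0],[5,0,0,0,0,0,1.0]],
])

```text
clock: 35.3
position: [461.7, 364.5, 49.6]
ee_rot: [0.956, -0.294, 0.001, -0.002]
contact_force: [0.7, 1.4, 5.7]
gripper_width: 12.8
grasp_force: 60.5
```

>>> servo_tool([
  [[30,0,0,0,0,0,0],[45,0,0,0,0,0,0],[50,0,0,0,0,0,0],[50,0,0,-40,0,0,0],[50,0,0,-90,0,0,-0.15],[50,0,0,-140,0,0,-0.3],[50,0,0,-180,0,0,-0.45],[50,0,0,-190,0,0,-0.597],[50,0,0,-190,0,0,-0.597],[50,0,0,-190,0,0,-0.597]],
])

```text
clock: 36.55
position: [460.4, 362.7, 237.2]
ee_rot: [1.0, -0.002, -0.001, 0.001]
contact_force: [-0.0, 1.1, 0.1]
gripper_width: 50.2
grasp_force: 0.0
```

Run:
```python
from m import *
p=arm.camera_params('wrist');im=arm.get_image('wrist');s=arm.read_state();print(s['position'].round(1),s['ee_rot'].round(3))
c=proj(p,[461.5,363.8,68],True)
x0,y0=int(c[0])-25,int(c[1])-5
_,k=comps(im,(0,0,120),(180,60,255),(x0,y0,x0+40,y0+40))
n,l,st,cc=cv2.connectedComponentsWithStats(k)
for i in range(1,n):
    if st[i,4]>15:
        vy,ux=np.where(l==i);W=np.array([onz(p,float(a),float(b),68,True)[:2] for a,b in zip(ux,vy)]);w,v=np.linalg.eigh(np.cov(W.T));d=v[:,1];m=W.mean(0);print('axis ang',np.arctan2(d[1],d[0])%np.pi-np.pi,np.sqrt(w).round(1),m.round(1),'pointer q',np.pi+.6-np.arctan2(m[1]-363.8,m[0]-461.5)%(2*np.pi))
for q,st in comps(im,(0,120,40),(10,255,255),(150,0,420,200),15)[0]: print('red',q.round(1),st.tolist())
print('tab exp',[np.round(proj(p,[516.5-132*np.cos(t),363.8,72.5+132*np.sin(t)],True),1).tolist() for t in(1.9,2.1,2.3)])
ps=arm.camera_params('scene');i2=arm.get_image('scene')
for q,st in comps(i2,(0,100,60),(10,255,255),(290,90,380,180),4)[0]: print('scene red',q.round(1),st.tolist())
print([np.round(proj(ps,[516.5-132*np.cos(t),363.8,72.5+132*np.sin(t)]),1).tolist() for t in(1.9,2.1,2.3)])
```

```text
[460.4 362.6 237. ] [ 1.    -0.002 -0.001  0.001]
axis ang -2.0605121495870944 [ 8.7 13.8] [439.7 371.9] pointer q 0.9551443629626619
axis ang -0.6096335286456434 [1.4 4.7] [452.8 370.3] pointer q 1.2396592515271543
red [275.1  11. ] [255, 0, 40, 31, 741]
tab exp [[275.2, 60.6], [275.1, 24.6], [275.2, -0.0]]
scene red [372.5 131.9] [367, 127, 11, 10, 69]
[[359.4, 119.0], [365.8, 124.7], [371.3, 131.4]]
```

Selector reads about 1.21 (RUN) and the cover is at its open stop. Fetching the tab to close it.

>>> servo_tool([
  [[50,50,-1,0,0,0,0],[50,100,-1,0,0,0,0],[50,145,-1,0,0,0,0],[50,145,-1,0,0,0,0],[50,145,-1,30,0,0,0],[50,145,-1,60,0,0,0],[50,145,-1,78,0,0,0],[50,145,-1,78,0,0,0],[50,145,-1,78,0,0,0]],
])

```text
clock: 37.78
position: [606.4, 364.3, 162.0]
ee_rot: [1.0, -0.001, 0.001, -0.001]
contact_force: [1.0, -0.7, 0.3]
gripper_width: 50.2
grasp_force: 0.0
```

>>> servo_tool([
  [[12,0,0,0,0,0,0],[12,0,0,0,0,0,0],[12,0,0,0,0,0,0],[12,0,0,0,0,0,0],[12,0,0,0,0,0,0],[12,0,0,0,0,0,0]],
])

```text
clock: 38.52
position: [606.4, 363.6, 162.1]
ee_rot: [1.0, -0.001, 0.001, -0.0]
contact_force: [-1.5, -1.9, 5.9]
gripper_width: 22.5
grasp_force: 59.9
```

>>> servo_tool([
  [[12,-21.3,0,-15.5,0,0,0],[12,-45.2,0,-26.5,0,0,0],[12,-70.9,0,-32.5,0,0,0],[12,-97.2,0,-33.3,0,0,0],[12,-123.2,0,-28.8,0,0,0],[12,-147.8,0,-19.2,0,0,0],[12,-170,0,-5,0,0,0],[12,-188.9,0,13.4,0,0,0],[12,-203.7,0,35.1,0,0,0],[12,-214,0,59.4,0,0,0]],
])

```text
clock: 39.78
position: [392.4, 363.3, 101.9]
ee_rot: [1.0, -0.001, 0.001, 0.0]
contact_force: [-56.4, 2.8, 28.3]
gripper_width: 21.3
grasp_force: 164.0
```

>>> servo_tool([
  [[12,-3.2,0,13,0,0,0],[12,-5,0,25,0,0,0],[12,-5.8,0,34,0,0,0],[12,-5.9,0,38,0,0,0],[12,-5.9,0,38.5,0,0,0],[12,-5.9,0,38.5,0,0,0]],
])

```text
clock: 40.52
position: [379.0, 363.2, 61.2]
ee_rot: [1.0, -0.004, -0.005, 0.002]
contact_force: [-31.0, 5.1, 9.3]
gripper_width: 21.0
grasp_force: 135.2
```

>>> servo_tool([
  [[12,-5,0,0,0,0,0],[12,-5,0,0,0,0,0],[40,-5,0,0,0,0,0],[55,-5,0,0,0,0,0],[55,-5,0,0,0,0,0],[55,-5,0,0,0,0,0],[55,-5,0,-40,0,0,0],[55,-5,0,-90,0,0,0],[55,-5,0,-140,0,0,0],[55,-5,0,-140,0,0,0]],
])

```text
clock: 41.78
position: [382.6, 366.5, 207.2]
ee_rot: [1.0, -0.001, 0.003, -0.004]
contact_force: [0.4, 0.2, -0.2]
gripper_width: 54.9
grasp_force: 0.0
```

```bash
cp pics/w11.png /tmp/
python3 - <<'E'
from m import *
p=arm.camera_params('wrist');im=arm.get_image('wrist');s=arm.read_state();print(s['clock'],s['position'].round(1),s['contact_force'].round(1))
for q,st in comps(im,(0,120,40),(10,255,255),(150,0,420,330),15)[0]: print('red',q.round(1),st.tolist(),onz(p,*q,73,True)[:2].round(1))
for q,st in comps(im,(45,80,40),(90,255,255),(150,0,420,330),8)[0]: print('green',q.round(1),onz(p,*q,36,True)[:2].round(1))
ps=arm.camera_params('scene');i2=arm.get_image('scene');i0=cv2.imread('pics/scene0.png')[:,:,::-1].copy()
for n,i in(('old',i0),('new',i2)):
  for q,st in comps(i,(0,100,60),(10,255,255),(300,120,380,180),8)[0]: print(n,'red',q.round(1),st.tolist())
  for q,st in comps(i,(50,80,40),(85,255,255),(100,200,350,330),5)[0]: print(n,'green',q.round(1),st.tolist())
print('pin');d=cv2.absdiff(i0,i2).max(2);n,l,st,c=cv2.connectedComponentsWithStats((d>50).astype(np.uint8))
for i in range(1,n):
  if st[i,4]>15: print('diff',c[i].round(),st[i].tolist())
save('fin',i2)
E
python3 sc.py
```

```text
41.825 [381.5 365.1 204.5] [ 0.1 -0.2  0.1]
red [282.3  72.8] [210, 36, 146, 131, 2598] [485.6 364.1]
red [282.5 184. ] [268, 164, 30, 36, 837] [389.3 364. ]
green [406.9 200.7] [363.4 231.7]
green [416.3 223.5] [337.5 217. ]
old red [341.2 140.2] [327, 126, 27, 29, 101]
old red [312.  132.2] [307, 128, 11, 9, 66]
old green [143.7 238.4] [140, 236, 8, 6, 38]
old green [136.5 261.6] [133, 259, 8, 7, 41]
old green [176.7 268.5] [175, 267, 5, 4, 15]
old green [104.8 284.1] [102, 281, 7, 7, 35]
old green [170.  312.2] [168, 310, 5, 5, 21]
new red [341.1 140.4] [326, 126, 28, 29, 96]
new red [312.3 132.3] [308, 128, 10, 9, 59]
new green [251.7 228.8] [250, 227, 5, 4, 14]
new green [143.7 238.4] [140, 235, 8, 7, 39]
new green [269.9 254.6] [268, 253, 5, 4, 17]
new green [136.5 261.6] [133, 258, 8, 8, 45]
new green [104.8 284. ] [102, 281, 7, 7, 36]
pin
diff [125.  23.] [121, 0, 10, 46, 375]
diff [152.  27.] [147, 0, 9, 52, 365]
diff [295.  25.] [288, 0, 14, 50, 326]
diff [312.  12.] [303, 0, 22, 20, 252]
diff [325.   6.] [320, 0, 12, 15, 132]
diff [317.  40.] [302, 13, 31, 47, 547]
diff [1
[... 318 characters left out ...]
] [157, 110, 17, 15, 102]
diff [125. 122.] [116, 114, 16, 16, 138]
diff [146. 132.] [135, 116, 25, 33, 359]
diff [182. 148.] [176, 142, 14, 13, 101]
diff [178. 160.] [176, 157, 5, 8, 25]
diff [146. 171.] [142, 167, 13, 9, 70]
diff [297. 194.] [292, 184, 9, 20, 116]
diff [307. 190.] [302, 185, 9, 10, 56]
diff [330. 203.] [326, 197, 9, 13, 89]
diff [234. 208.] [230, 201, 9, 16, 101]
diff [251. 230.] [244, 223, 17, 16, 164]
diff [251. 239.] [247, 238, 10, 3, 17]
diff [270. 257.] [261, 250, 18, 18, 179]
diff [178. 273.] [168, 262, 21, 25, 363]
diff [270. 265.] [264, 264, 13, 3, 17]
diff [172. 317.] [161, 305, 22, 26, 424]
scene [330.7 202. ] [328, 197, 7, 12, 65]
[[330.2, 203.1], [330.7, 198.4]]
```

>>> servo_tool([
  [[55,50,40,0,0,0,0],[55,100,80,0,0,0,0],[55,140,130,0,0,0,0],[55,178,180,0,0,0,0],[55,178,215,0,0,0,0],[55,178,215,0,0,0,0],[55,178,215,0,0,0,0],[55,178,215,0,0,0,0],[55,178,215,0,0,0,0]],
])

```text
clock: 43.05
position: [558.2, 149.8, 202.4]
ee_rot: [1.0, -0.001, -0.0, 0.0]
contact_force: [-0.4, 0.1, 0.3]
gripper_width: 54.8
grasp_force: 0.0
```

```bash
cat > tri.py <<'E'
from m import *
import sys
p=arm.camera_params('wrist');im=arm.get_image('wrist');s=arm.read_state();print(s['position'].round(1))
print('cam',(-np.array(p['R']).T@p['t']).round(1))
pickle.dump((p,im),open(sys.argv[1]+'.pkl','wb'))
for z in(129,147): print(z,np.round(proj(p,[646.6,78.8,z],True),1))
for q,st in comps(im,(0,120,40),(10,255,255),(100,0,460,330),60)[0]: print('red',q.round(1),st.tolist())
for q,st in comps(im,(0,120,170),(10,255,255),(100,0,460,330),60)[0]: print('face',q.round(1),st.tolist(),[onz(p,*q,z,True)[:2].round(1).tolist() for z in(129,133)])
E
python3 tri.py a1
```

```text
[558.2 149.7 202.5]
cam [630.3 149.8 345.7]
129 [383.2  87.2]
147 [392.   85.8]
red [378.7  88.1] [361, 74, 35, 29, 767]
red [116.9 252.8] [100, 235, 31, 55, 340]
face [381.7  87.4] [368, 74, 28, 28, 611] [[646.4, 79.9], [646.1, 81.2]]
face [116.4 252.5] [100, 235, 30, 55, 312] [[523.3, 280.6], [525.3, 278.2]]
```

>>> servo_tool([
  [[55,-30,60,0,0,0,0],[55,-60,110,0,0,0,0],[55,-60,140,0,0,0,0],[55,-60,140,0,0,0,0],[55,-60,140,0,0,0,0],[55,-60,140,0,0,0,0],[55,-60,140,0,0,0,0]],
])

```text
clock: 43.98
position: [498.2, 9.8, 202.4]
ee_rot: [1.0, -0.001, -0.0, 0.0]
contact_force: [-0.0, 1.3, -0.6]
gripper_width: 55.0
grasp_force: 0.0
```

```bash
python3 tri.py a2
```

```text
[498.2   9.7 202.4]
cam [570.4   9.8 345.7]
129 [176.6   4.1]
147 [168.5  -3.7]
red [180.5  10.8] [162, 0, 38, 26, 711]
face [174.    7.3] [162, 0, 26, 18, 380] [[644.4, 80.7], [643.0, 79.4]]
```

>>> servo_tool([
  [[0,50,-25,0,0,0,0],[0,100,-50,0,0,0,0],[0,148,-70,0,0,0,0],[0,148,-70,0,0,0,0],[0,148,-70,40,0,0,0],[0,148,-70,60,0,0,0],[0,148,-70,66,0,0,0],[0,148,-70,68,0,0,0],[0,148,-70,70,0,0,0],[0,148,-70,70,0,0,0]],
])

```text
clock: 45.28
position: [646.5, 78.7, 133.4]
ee_rot: [1.0, -0.001, 0.001, -0.0]
contact_force: [0.9, 0.1, -0.3]
gripper_width: 0.1
grasp_force: 0.0
```

>>> servo_tool([
  [[0,0,0,1,0,0,0],[0,0,0,2,0,0,0],[0,0,0,2.5,0,0,0],[0,0,0,2.5,0,0,0]],
])

```text
clock: 45.78
position: [646.2, 78.6, 130.0]
ee_rot: [1.0, -0.001, -0.0, 0.0]
contact_force: [0.7, -0.2, 0.3]
gripper_width: -0.2
grasp_force: 0.0
```

>>> servo_tool([
  [[0,0,0,-40,0,0,0],[0,0,0,-90,0,0,0],[0,-60,0,-120,0,0,0],[0,-120,0,-140,0,0,0],[0,-160,40,-140,0,0,0],[0,-160,40,-140,0,0,0],[0,-160,40,-140,0,0,0]],
])

```text
clock: 46.65
position: [486.5, 39.1, 270.6]
ee_rot: [1.0, -0.001, 0.001, -0.0]
contact_force: [0.3, 0.7, -0.2]
gripper_width: 0.1
grasp_force: 0.0
```

```bash
python3 - <<'E'
from m import *
ps=arm.camera_params('scene');i=arm.get_image('scene')
for q,st in comps(i,(50,80,40),(85,255,255),(100,200,350,330),5)[0]: print('green',q.round(1),onz(ps,*q,119)[:2].round(1))
p=arm.camera_params('wrist');im=arm.get_image('wrist')
for q,st in comps(im,(50,90,50),(85,255,255),(0,0,560,420),15)[0]: print('w green',q.round(1),st[4],onz(p,*q,119,True)[:2].round(1))
for q,st in comps(i,(0,100,60),(10,255,255),(300,120,380,180),8)[0]: print('cover red',q.round(1),st.tolist())
s=arm.read_state();print(s['clock'],s['position'].round())
E
python3 sc.py
```

```text
green [251.7 228.8] [ 540.9 -121.7]
green [143.6 238.5] [ 347.4 -309.7]
green [269.9 254.6] [ 629.3 -156.9]
green [136.5 261.4] [ 391.4 -364.5]
green [104.8 284. ] [ 385.9 -447.6]
w green [474.5  51.2] 142 [ 629.3 -158.9]
w green [443.3 134.1] 164 [ 540.6 -123.2]
w green [158.6 274.2] 368 [390.1 169.5]
w green [554.3 269.2] 40 [ 371.3 -349.3]
w green [520.7 271.2] 52 [ 376.6 -275. ]
w green [485.4 301.7] 54 [ 337.2 -225.9]
cover red [341.1 140.2] [326, 126, 28, 29, 99]
cover red [312.  132.2] [307, 128, 11, 9, 65]
46.75 [487.  40. 270.]
scene [330.7 202. ] [328, 197, 7, 12, 64]
[[330.2, 203.1], [330.7, 198.4]]
```

```bash
python3 -c "
from bench import arm
print(arm.job_done())"
```

```text
the job is handed in; nothing more can be done
None
```

I handed the job in at about 47 s: both amber jars stand in turntable pockets, the pin is fully home with the wheel let go, and the selector read about 1.21 (RUN) before I closed the cover; force peaked at about 63 N at the wrist while closing it.

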